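# Dry-fit a half-lapped cabinet door frame on the pin board

## Robot

A 6-joint arm with a two-finger parallel gripper is mounted at the origin on a cart in front of the work surface, level with it; the furniture and walls round the work are solid. World frame = base frame: x ahead of the robot, y to its left, z up, the work surface at z = 0. Lengths are in mm, angles in degrees, forces in N, time in s.
With the tool pointing down it reaches from about 250 to 800 mm from the base axis. Payload 8.5 kg.
Tool frame: the origin (TCP) lies midway between the tips of the shut fingers; the grasp point (between the pads) lies 19 mm behind it; x points along the fingers, z is the direction in which the jaws open and shut, and the axes are right-handed (so a half turn about x gives the same grasp; the last joint's range is limited). The gripper opens to 85 mm and grips with 20 to 120 N. Pads are 22 mm wide; open, the fingers measure 114 mm over their backs; the gripper's body (76 mm by 85 mm) begins 54 mm behind the grasp point. The pads swing forward as they close: fully open they stand 13 mm farther back than shut.
Start: joints at [-76.318, 13.648, -0.773, 75.585, 0, 90], TCP at [124.17, -510.059, 231.276] pointing down, gripper open.
Joint ranges: [-152.45, 152.45], [-59.26, 108.67], [-65.41, 83.53], [-104.44, 129.93], [-82.83, 76.93], [-180, 180]. Speed limits (degrees/s): [127.2, 127.2, 159.86, 180, 180, 180].

## Interface

Orientations are given as [roll, pitch, yaw] about the fixed x, y, z axes, in that order (R = Rz(yaw) Ry(pitch) Rx(roll)).
In Python, from station import env gives the robot as it stands. The module is installed in compiled form; this text tells all that it offers.
- The arm moves only by the tool step_arm, never from a script. Its arguments are lists of equal length, an entry for each row: "delta_pos": the shift along the tool's x, y, z in mm, a list of three; "rot": the turn, a rotation vector about the tool's x, y, z in rad, a list of three; "jaw": the finger opening in mm, from 0 to 85.4. A call has 1 to 5 rows; each row is the pose to reach, as a shift and turn from the pose commanded when the call began, along the tool's axes at that moment; what a row does not reach only later rows make up. A row lasts 1/12 s, in which the tool goes at most 41.7 mm and 7.16 degrees, less where a joint would pass 70% of its speed; a pose out of reach is approached as far as the arm can. A call with a gripper value outside its range is refused whole. The fingers move at their own pace and stop on an object; the grip force is fixed at half the most. Time passes only in rows, so rows that repeat a pose let the fingers close. It gives the time, the measured TCP pose, the force and the opening at its end, in the units of the state.
- env.observe(): the state, without advancing time (a new reading comes with each control period).
- env.read_camera(name): name is "scene" or "top" or "wrist"; returns (picture, depth): 400x640x3 uint8, blue, green, red; 400x640 float32, mm along the optical axis (not along the pixel's ray), 0 where there is no reading.
- env.camera_params(name): a dict with "intrinsics" (3x3 intrinsics, pixels), "R" (3x3) and "t" (3): a world point X has camera coordinates R X + t. Camera axes: x right, y down, z forward; pixel columns grow to the right and rows downward; lengths in mm; the calibration is good to about 2 mm. A picture is of the moment at which its call begins: read the wrist's pose just before it. camera_params takes no time and is no camera call; for the wrist camera it gives the pose at the moment of the call.
- env.job_done(): hands the job in, once; it reports no verdict.
Trained networks look in the newest picture that a camera, given by its name, has taken for a name from the list of things; names that differ only in an ending like _2 or _b are one class to them, and where a whole thing is asked for, a point or a joint stands for the part that bears it (a point fixed in the world has none). Each returns a list of dicts, best first, with "score" (0 to 1); they miss things now and then, are a little off and sometimes report something else, mostly with a low value. They report only what shows in the picture. A call takes as long as a camera call.
- env.cut_out(thing, camera): "region" (400x640 bool, what is visible of it) and "at" ([column, row] in pixels, amid what is visible of it).
The state is a dict: "time": time; "joint_pos": joint angles; "dq": joint speeds; "joint_efforts": joint torques, N m; "eef_pos": TCP position; "eef_rot": TCP orientation; "force": force on the tool from outside, world axes, zero at the start; "wrist_torque": the same for the moment, N m; "opening": opening from 0.0 (shut) to 1.0 (fully open).
Only numpy, scipy, OpenCV 4.12 (cv2) and the standard library are available. Lean on these libraries where they do the work, as an engineer would, in place of code of your own. Each camera call takes 0.05 s, during which the arm holds its last target.

## Task

Dry-fit the half-lapped cabinet door frame on the pin board, with the bottom of the door towards you. Lay the two stiles between the pins, running away from you, each with its long lap at the near end: the one with the two round hinge borings on the left, the plain one on the right. Then lay the wide rail across the near ends and the narrow rail across the far ends, so that every lap closes and all four pieces lie flat on the board; leave the glue bottle, the screwdriver and the pencil where they are.

Things in the scene. Friction and masses are not known exactly. Their poses are not given: they have to be found in the camera images.
- pin_board: Plywood board 252x242x18 mm, fixed, within 15 deg of square. Origin: centre of underside; x away from robot, y left; -x side = frame bottom. 20 wooden pins, 12 mm thick, 18 mm tall (upper 10 mm tapers to guide parts in), outline a 210 (x) by 200 (y) mm frame at its centre, 1.2 mm play. Pins beside stiles at x=-38,+54, beside rails at y=-38,+38 mm: fingers go between.
- hinge_stile: Left stile, with two round 26 mm borings on top: pale bar 210x36x20 mm. Origin: underside, mid-length; x along it. Upper half cut away at both ends, leaving 10 mm laps: long lap (58.5 mm) at -x = bottom end, short (38.5 mm) at +x. Grip across its width in the full-thickness part, best at x=+8 mm. Seated: own x along board x, underside on board top, origin at board x,y=(0,+82).
- plain_stile: Right stile, without borings: pale bar 210x36x20 mm. Origin: underside, mid-length; x along it. Upper half cut away at both ends, leaving 10 mm laps: long lap (58.5 mm) at -x = bottom end, short (38.5 mm) at +x. Grip across its width in the full-thickness part, best at x=+8 mm. Seated: own x along board x, underside on board top, origin at board x,y=(0,-82).
- bottom_rail: Wide rail: pale bar 200 long, 56 wide, 20 mm thick. Origin: underside, centre; y along it; ends alike. Plain from above; underneath, the last 38.5 mm of each end is cut up to a 10 mm thick tongue on top; the full-thickness 123 mm fits between the stiles, 2.5 mm spare each end. Grip at centre across its width. Seated: y along board y, underside on board top, origin at board x,y=(-77,0).
- top_rail: Narrow rail: pale bar 200 long, 36 wide, 20 mm thick. Origin: underside, centre; y along it; ends alike. Plain from above; underneath, the last 38.5 mm of each end is cut up to a 10 mm thick tongue on top; the full-thickness 123 mm fits between the stiles, 2.5 mm spare each end. Grip at centre across its width. Seated: y along board y, underside on board top, origin at board x,y=(+87,0).
- glue_bottle: Bystander: white glue bottle with a red cap, 64 mm across, 208 mm tall, standing; origin at the centre of its foot.
- screwdriver: Bystander: short screwdriver with a blue handle, lying right of the board, behind, 28 x 155 x 27 mm; origin at the centre of its outline, underneath.
- pencil: Bystander: flat red carpenter's pencil, 13 x 168 x 8 mm, lying behind the board; origin at its centre, underneath.

How it is judged (in metres and radians):
At the end, for the whole second after the job is handed in: Both stiles and both rails lie seated on the pin board: each one's origin within 5 mm of its stated place in board x and y, its underside within 3 mm of the board's top, turned under 0.06 rad from the board and tilted under 0.04 rad, all at rest and let go (x of hinge_stile in the frame of pin_board between -0.005 and 0.005 m and y of hinge_stile in the frame of pin_board between 0.077 and 0.087 m and z of hinge_stile in the frame of pin_board between 0.015 and 0.021 m and angle between the x axis of each of hinge_stile, plain_stile, bottom_rail, top_rail and the x axis of pin_board, either way round below 0.06 rad and angle between each of hinge_stile, plain_stile, bottom_rail, top_rail's own z axis and vertical below 0.04 rad and linear speed of each of hinge_stile, plain_stile, bottom_rail, top_rail below 0.02 m/s and x of plain_stile in the frame of pin_board between -0.005 and 0.005 m and y of plain_stile in the frame of pin_board between -0.087 and -0.077 m and z of plain_stile in the frame of pin_board between 0.015 and 0.021 m and x of bottom_rail in the frame of pin_board between -0.082 and -0.072 m and y of bottom_rail in the frame of pin_board between -0.005 and 0.005 m and z of bottom_rail in the frame of pin_board between 0.015 and 0.021 m and x of top_rail in the frame of pin_board between 0.082 and 0.092 m and y of top_rail in the frame of pin_board between -0.005 and 0.005 m and z of top_rail in the frame of pin_board between 0.015 and 0.021 m); the robot touches nothing.
It fails at once if the glue bottle is pushed more than 25 mm from where it stood (distance of glue_bottle from where it was at the start of the episode above 0.025 m).
It fails at once if the screwdriver is pushed more than 25 mm from where it stood (distance of screwdriver from where it was at the start of the episode above 0.025 m).
It fails at once if the pencil is pushed more than 25 mm from where it stood (distance of pencil from where it was at the start of the episode above 0.025 m).
It also fails if it takes over 99 s, if anything falls off the work surface, if the arm or the gripper's body presses on something with over 40 N, if the wrist force passes 120 N, or if a joint passes its speed limit or range.

## Working session

There is one attempt and no reset: what is moved stays moved. The work goes in short steps, Python scripts to look and compute and a tool call to move; the robot and the scene stay as the last step left them, time stands still between calls to the robot, and variables do not carry over. Pictures are saved under pics/ and viewed, and the job is handed in when it is done.

Besides the shell and the picture viewer there is one more tool, called after "Emit:" as name(argument=value, ...) on one line, values as JSON. step_arm: Moves the arm, as the interface text tells. Its arguments: {"type":"object","properties":{"delta_pos":{"type":"array","items":{"type":"array","items":{"type":"number"}}},"rot":{"type":"array","items":{"type":"array","items":{"type":"number"}}},"jaw":{"type":"array","items":{"type":"number"}}},"required":["delta_pos","rot","jaw"]}

```bash
ls; mkdir -p pics; python3 - <<'E'
from station import env
import cv2
s=env.observe();print(s)
for n in("scene","top"):
    p,d=env.read_camera(n);cv2.imwrite(f"pics/{n}0.png",p)
    c=env.camera_params(n);print(n,c)
E
```

```text
pics
{'time': 0.0, 'joint_pos': array([-7.63193937e+01,  1.36836880e+01, -8.17433884e-01,  7.55836699e+01,
       -9.40534712e-04,  9.00000189e+01]), 'dq': array([-0.13488523, -0.0081597 ,  0.03989273, -0.02258782, -0.06269197,
        0.0017884 ]), 'joint_efforts': array([-3.57898251e-03, -5.38773501e+01,  3.46445239e+01,  1.79882225e-02,
       -2.39427973e-04, -1.45860650e-05]), 'eef_pos': array([ 124.06461337, -509.70449048,  230.64927787]), 'eef_rot': array([-179.36446609,   89.91520305,  104.316122  ]), 'force': array([-0.50538436,  0.62005745, -0.3477808 ]), 'wrist_torque': array([ 0.01004498, -0.00411112, -0.02996345]), 'opening': 0.9985466934159932}
scene {'intrinsics': array([[409.04764875,   0.        , 319.94538892],
       [  0.        , 409.04764875, 190.84122301],
       [  0.        ,   0.        ,   1.        ]]), 'R': array([[-0.74125599, -0.67121722, -0.00264593],
       [-0.51435547,  0.57055019, -0.64024287],
       [ 0.43125167, -0.47322291, -0.76816799]]), 't': array([418.87366637, 330.94447182, 859.5201356 ])}
top {'intrinsics': array([[385.52798385,   0.        , 323.07275964],
       [  0.        , 385.52798385, 204.33568473],
       [  0.        ,   0.        ,   1.        ]]), 'R': array([[-0.01638016, -0.99964673, -0.02093102],
       [-0.98563568,  0.01966273, -0.16773693],
       [ 0.16808924,  0.0178828 , -0.98560956]]), 't': array([  -9.35380353,  571.08238188, 1167.17206255])}
```

View pics/scene0.png

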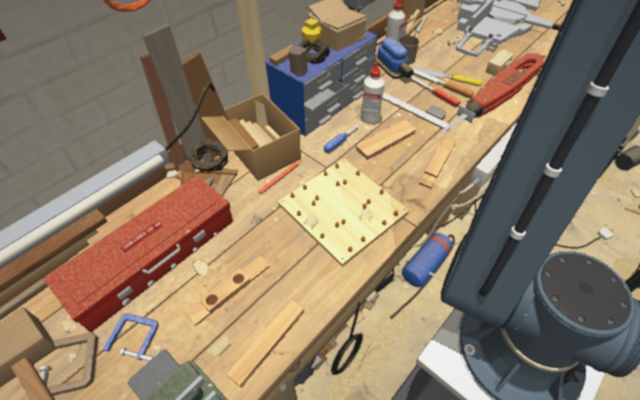

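View pics/top0.png

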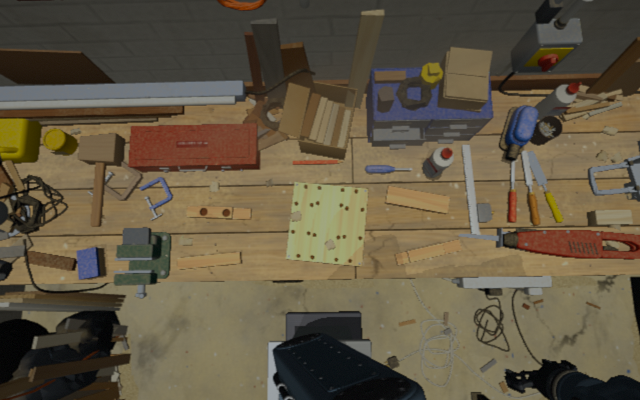

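```bash
cat > h.py <<'E'
from station import env
import cv2, numpy as np
def deproj(cam,u,v,d):
    K=cam["intrinsics"];x=np.stack([(u-K[0,2])/K[0,0]*d,(v-K[1,2])/K[1,1]*d,d],-1)
    return (x-cam["t"])@cam["R"]
def cloud(n,d,c=None):
    c=c or env.camera_params(n)
    v,u=np.mgrid[0:400,0:640].astype(float)
    return deproj(c,u,v,d.astype(float))
def onplane(c,u,v,z):
    K=c["intrinsics"];r=np.array([(u-K[0,2])/K[0,0],(v-K[1,2])/K[1,1],1.])@c["R"]
    o=-c["R"].T@c["t"];return o+r*(z-o[2])/r[2]
def proj(c,X):
    x=np.atleast_2d(X)@c["R"].T+c["t"];y=x@c["intrinsics"].T;return y[:,:2]/y[:,2:]
E
python3 - <<'E'
from h import *
import pickle
p,d=env.read_camera("top");c=env.camera_params("top");P=cloud("top",d,c)
res={}
for t in "pin_board hinge_stile plain_stile bottom_rail top_rail glue_bottle screwdriver pencil".split():
    r=env.cut_out(t,"top");res[t]=r
    for q in r[:2]:
        m=q["region"]&(d>0);X=P[m]
        mm=m.astype(np.uint8)
        rect=cv2.minAreaRect(X[:,:2].astype(np.float32))
        print(t,round(q["score"],2),np.round(q["at"]),m.sum(),"z med/max",np.round(np.percentile(X[:,2],[5,50,95])),"rect",np.round(rect[0]),np.round(rect[1]),round(rect[2],1))
pickle.dump((p,d,c,res),open("top0.pkl","wb"))
cv2.imwrite("pics/topz.png",cv2.resize(p[150:290,170:480],None,fx=2.58,fy=2.58,interpolation=cv2.INTER_CUBIC))
E
```

```text
pin_board 0.93 [330. 225.] 5766 z med/max [14. 18. 24.] rect [516. -33.] [250. 262.] 84.3
pin_board 0.74 [212. 259.] 724 z med/max [16. 20. 24.] rect [403. 345.] [ 36. 200.] 4.7
hinge_stile 0.94 [219. 213.] 778 z med/max [ 3. 12. 23.] rect [559. 321.] [210.  45.] 86.5
plain_stile 0.73 [331. 222.] 5618 z med/max [14. 18. 24.] rect [515. -33.] [242. 252.] 83.4
plain_stile 0.7 [428. 252.] 740 z med/max [ 7. 17. 23.] rect [ 418. -353.] [ 38. 215.] 11.6
bottom_rail 0.81 [417. 200.] 1133 z med/max [13. 20. 24.] rect [ 589. -329.] [209.  64.] 78.3
top_rail 0.77 [211. 259.] 740 z med/max [15. 20. 24.] rect [404. 349.] [ 39. 209.] 4.3
glue_bottle 0.79 [439. 162.] 608 z med/max [ 31. 139. 188.] rect [ 688. -375.] [60. 59.] 32.6
screwdriver 0.51 [381. 171.] 227 z med/max [14. 23. 30.] rect [ 689. -235.] [147.  25.] 87.1
pencil 0.54 [314. 164.] 217 z med/max [-1.  8. 12.] rect [724.   0.] [ 22. 149.] 0.1
```

View pics/topz.png

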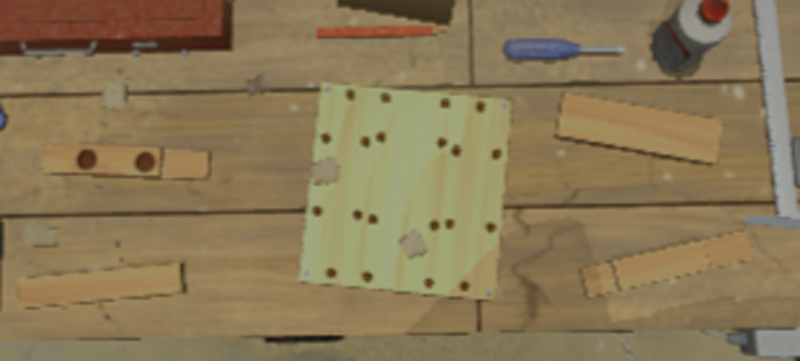

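```bash
cat >> h.py <<'E'
from scipy.spatial.transform import Rotation as Ro
def toolR(s): return Ro.from_euler("xyz",s["eef_rot"],degrees=True)
PINS=np.array([(x,y) for x in(-38,54) for y in(106.6,57.4,-57.4,-106.6)]+[(x,y) for x in(-111.6,-42.4,62.4,111.6) for y in(38,-38)]+[(x,y) for x in(-111.6,111.6) for y in(82,-82)],float)
def b2w(b,q):
    q=np.atleast_2d(q);a=np.deg2rad(b[2]);R=np.array([[np.cos(a),-np.sin(a)],[np.sin(a),np.cos(a)]]);return q@R.T+b[:2]
E
python3 - <<'E'
from h import *
import pickle
from scipy.optimize import minimize
from scipy.ndimage import map_coordinates
p,d,c,res=pickle.load(open("top0.pkl","rb"))
s=env.observe();print(np.round(toolR(s).as_matrix(),3))
g=cv2.GaussianBlur(p[...,2].astype(np.float32),(0,0),1.3)
def cost(b,z=33):
    uv=proj(c,np.c_[b2w(b,PINS),np.full(20,z)])
    return map_coordinates(g,[uv[:,1],uv[:,0]],order=1).mean()
best=None
for dx in range(-9,10,3):
  for dy in range(-9,10,3):
    for a in(-9,-6,-3):
      b=[516+dx,-33+dy,a];r=minimize(cost,b,method="Nelder-Mead",options=dict(initial_simplex=np.array([b,[b[0]+4,b[1],a],[b[0],b[1]+4,a],[b[0],b[1],a+2]])))
      if best is None or r.fun<best.fun:best=r
b=best.x;print("board",b,best.fun)
im=cv2.resize(p,None,fx=4,fy=4,interpolation=cv2.INTER_CUBIC)
for u,v in proj(c,np.c_[b2w(b,PINS),np.full(20,33)]): cv2.circle(im,(int(u*4+2),int(v*4+2)),9,(0,0,255),1)
C=b2w(b,np.array([(126,121),(126,-121),(-126,-121),(-126,121)]))
cv2.polylines(im,[np.int32(proj(c,np.c_[C,np.full(4,18)])*4+2)],True,(255,0,0),1)
# parts: fit rect to region
for t,L,W,zc in(("hinge_stile",210,36,20),("plain_stile",210,36,20),("bottom_rail",200,56,20),("top_rail",200,36,20)):
    q=res[t][1 if t=="plain_stile" else 0];m=q["region"].astype(np.uint8)
    v,u=np.nonzero(m)
    X=np.array([onplane(c,a,bb,zc)[:2] for a,bb in zip(u,v)],np.float32)
    r=cv2.minAreaRect(X);mu=X.mean(0);w,V=np.linalg.eigh(np.cov((X-mu).T));ax=V[:,1];
    print(t,np.round(r[0],1),np.round(r[1]),round(r[2],1),"mean",np.round(mu,1),"axis deg",round(np.degrees(np.arctan2(ax[1],ax[0])),1))
    cv2.polylines(im,[np.int32(proj(c,np.c_[cv2.boxPoints(r),np.full(4,zc)])*4+2)],True,(0,255,0),1)
cv2.imwrite("pics/fit.png",im[640:1120,680:1920][:, 400:1000]);cv2.imwrite("pics/fitl.png",im[740:1120,680:1080]);cv2.imwrite("pics/fitr.png",im[700:1120,1500:1900])
E
```

```text
[[-0.     0.972  0.237]
 [ 0.     0.237 -0.972]
 [-1.    -0.    -0.   ]]
board [513.92075496 -31.67440743  -6.4689911 ] 118.10284423828125
hinge_stile [556.2 317.5] [210.  44.] 85.8 mean [556.1 317. ] axis deg 85.9
plain_stile [ 417.6 -349.5] [ 37. 209.] 11.6 mean [ 417.6 -347. ] axis deg 102.2
bottom_rail [ 584.6 -324. ] [204.  62.] 78.7 mean [ 585.2 -325.3] axis deg 78.1
top_rail [403.1 346.3] [ 38. 201.] 4.4 mean [403.1 345.7] axis deg 94.7
```

View pics/fit.png

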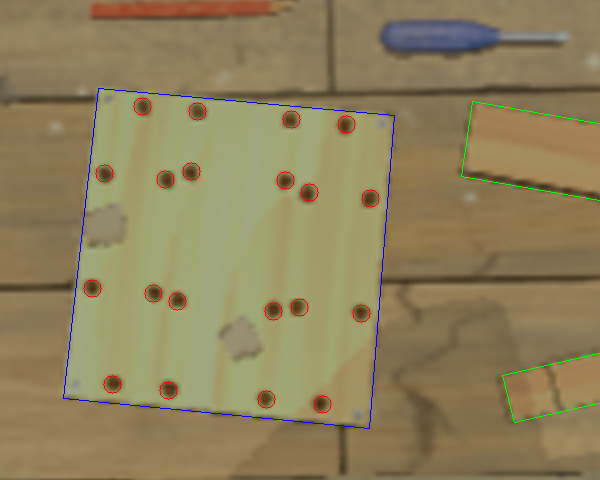

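View pics/fitl.png

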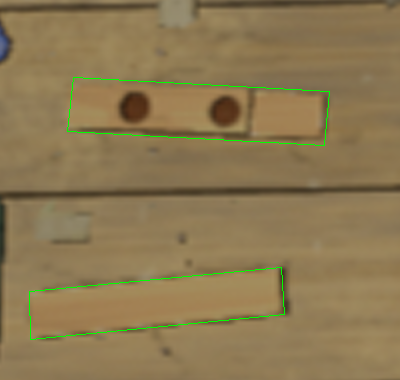

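View pics/fitr.png

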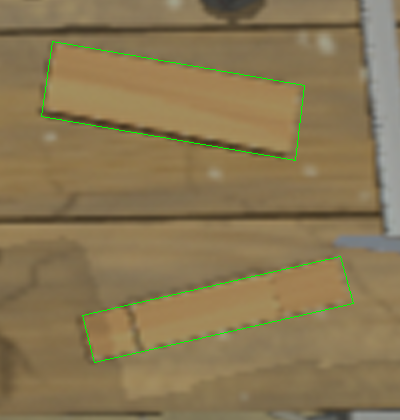

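Emit:
step_arm(delta_pos=[[0,40,-10],[0,80,-20],[0,120,-30],[0,160,-43],[0,200,-54]], rot=[[-0.125,0,0],[-0.25,0,0],[-0.375,0,0],[-0.5,0,0],[-0.62,0,0]], jaw=[70,70,70,70,70])

```text
time: 0.97
eef_pos: [306.8, -409.1, 231.4]
eef_rot: [3.5, 90.0, -37.0]
force: [0.0, -1.8, -0.7]
opening: 0.823
```

```bash
cat >> h.py <<'E'
def plan(x,y,z,psi,turn=None):
    """tool-frame delta to reach world TCP x,y,z, jaw dir psi deg, tool down. turn: forced world-yaw change deg"""
    s=env.observe();R=toolR(s);M=R.as_matrix()
    cur=np.degrees(np.arctan2(M[1,2],M[0,2]))
    dl=M.T@(np.array([x,y,z])-s["eef_pos"])
    a=np.deg2rad(psi);zz=np.array([np.cos(a),np.sin(a),0]);xx=np.array([0,0,-1.]);T=np.c_[xx,np.cross(zz,xx),zz]
    rv=(R.inv()*Ro.from_matrix(T)).as_rotvec()
    print("t",round(s["time"],2),"pos",np.round(s["eef_pos"],1),"psi",round(cur,2),"J",np.round(s["joint_pos"],0),"F",np.round(s["force"],1),"open",round(s["opening"]*85.4,1))
    print("delta",np.round(dl,1),"rotvec",np.round(rv,4))
E
python3 -c "
from h import *
plan(417,-348,230,-168.2)
c=env.camera_params('wrist');s=env.observe();M=toolR(s).as_matrix()
print(c['intrinsics']); print('cam in tool', M.T@(-c['R'].T@c['t']-s['eef_pos'])); print(c['R']@M)
"
```

```text
t 0.97 pos [ 306.8 -409.1  231.4] psi -40.47 J [-53.  12.  -3.  75.   0.  77.] F [ 0.  -1.8 -0.7] open 70.3
delta [  1.4 118.1  44.2] rotvec [ 2.2293e+00  1.0000e-04 -2.0000e-04]
[[357.57655545   0.         316.46775988]
 [  0.         357.57655545 195.65925728]
 [  0.           0.           1.        ]]
cam in tool [-142.33976657   76.46795183    0.5336295 ]
[[-4.91713610e-04  7.58464813e-04  9.99999591e-01]
 [-2.96107107e-01 -9.55154566e-01  5.78851471e-04]
 [ 9.55154615e-01 -2.96106702e-01  6.94249322e-04]]
```

Emit:
step_arm(delta_pos=[[0,30,11],[0,60,22],[0,90,33],[0,118,44],[0,118,44]], rot=[[-0.125,0,0],[-0.25,0,0],[-0.375,0,0],[-0.5,0,0],[-0.62,0,0]], jaw=[70,70,70,70,70])

```text
time: 1.38
eef_pos: [419.9, -347.6, 231.0]
eef_rot: [29.4, 89.9, 24.7]
force: [0.0, -0.7, -0.3]
opening: 0.822
```

Emit:
step_arm(delta_pos=[[0,0,0],[0,0,0],[0,0,0],[0,0,0],[0,0,0]], rot=[[-0.125,0,0],[-0.25,0,0],[-0.375,0,0],[-0.5,0,0],[-0.62,0,0]], jaw=[70,70,70,70,70])

```text
time: 1.8
eef_pos: [416.0, -349.7, 231.3]
eef_rot: [78.2, 90.0, 108.8]
force: [0.2, -0.9, 0.3]
opening: 0.819
```

Emit:
step_arm(delta_pos=[[0,0,0],[0,0,0],[0,0,0],[0,0,0],[0,0,0]], rot=[[-0.125,0,0],[-0.25,0,0],[-0.375,0,0],[-0.5,0,0],[-0.62,0,0]], jaw=[70,70,70,70,70])

```text
time: 2.22
eef_pos: [415.9, -349.8, 231.3]
eef_rot: [28.8, 90.0, 95.0]
force: [-0.3, 0.2, 0.5]
opening: 0.818
```

Emit:
step_arm(delta_pos=[[0,0,0],[0,0,0],[0,0,0],[0,0,0],[0,0,0]], rot=[[-0.125,0,0],[-0.25,0,0],[-0.375,0,0],[-0.5,0,0],[-0.62,0,0]], jaw=[70,70,70,70,70])

```text
time: 2.63
eef_pos: [415.9, -349.8, 231.3]
eef_rot: [-0.4, 90.0, 101.3]
force: [0.0, 0.4, 0.1]
opening: 0.813
```

Emit:
step_arm(delta_pos=[[0,0,0],[0,0,0],[0,0,0],[0,0,0],[0,0,0]], rot=[[-0.125,0,0],[-0.25,0,0],[-0.375,0,0],[-0.5,0,0],[-0.62,0,0]], jaw=[70,70,70,70,70])

```text
time: 3.05
eef_pos: [415.9, -349.8, 231.3]
eef_rot: [-35.0, 90.0, 102.2]
force: [-0.4, -0.4, 0.2]
opening: 0.819
```

```bash
python3 -c "
from h import *
plan(417,-348,230,-168.2)
"
```

```text
t 3.05 pos [ 415.9 -349.8  231.3] psi 137.18 J [-40.  15.   2.  76.   0. -87.] F [-0.4 -0.4  0.2] open 70.0
delta [ 1.3 -2.   0.4] rotvec [-9.533e-01  1.000e-04  1.000e-04]
```

Emit:
step_arm(delta_pos=[[0,0,0],[0,0,0],[0,0,0],[0,0,0],[0,0,0]], rot=[[-0.125,0,0],[-0.25,0,0],[-0.375,0,0],[-0.5,0,0],[-0.62,0,0]], jaw=[70,70,70,70,70])

```text
time: 3.47
eef_pos: [416.0, -349.8, 231.3]
eef_rot: [-68.0, 90.0, 104.7]
force: [0.2, 0.6, 0.2]
opening: 0.819
```

Emit:
step_arm(delta_pos=[[0,0,0],[0,0,0],[0,0,0],[0,0,0]], rot=[[-0.12,0,0],[-0.24,0,0],[-0.333,0,0],[-0.333,0,0]], jaw=[70,70,70,70])

```text
time: 3.8
eef_pos: [416.0, -349.8, 231.3]
eef_rot: [-74.4, 90.0, 117.2]
force: [0.7, 0.9, 0.1]
opening: 0.82
```

```bash
python3 -c "
from h import *
plan(417,-348,230,-168.2)
c=env.camera_params('wrist');p,d=env.read_camera('wrist')
import pickle;pickle.dump((p,d,c),open('w1.pkl','wb'))
cv2.imwrite('pics/w1.png',p)
P=cloud('wrist',d,c)
r=env.cut_out('plain_stile','wrist')
for q in r[:2]:
    m=q['region']&(d>0);X=P[m];print(q['score'],q['at'],np.percentile(X[:,2],[2,20,50,80,98]),cv2.minAreaRect(X[:,:2].astype(np.float32)))
"
```

```text
t 3.8 pos [ 416.  -349.8  231.3] psi -168.33 J [ -40.   15.    2.   76.    0. -142.] F [0.7 0.9 0.1] open 70.0
delta [ 1.3 -1.5 -1.4] rotvec [-0.0023  0.      0.0001]
0.85 [310.3, 148.6] [ 8.23005616  9.49773671 18.51344742 19.83530004 20.94402133] ((419.14459228515625, -349.9294128417969), (38.95607376098633, 209.4836883544922), 11.7387056350708)
```

View pics/w1.png

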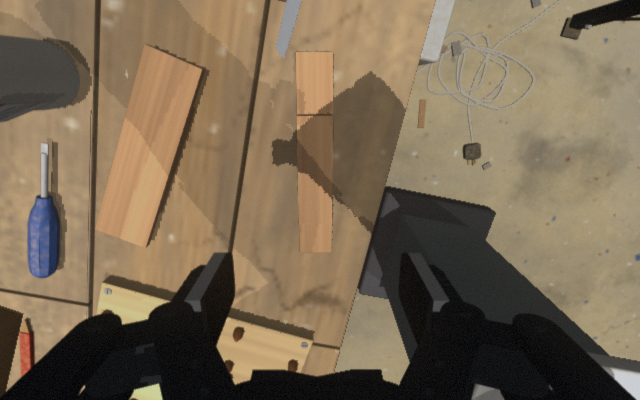

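```bash
python3 -c "
from h import *
plan(417.5,-342.1,4,-168.26)
"
```

```text
t 3.9 pos [ 415.9 -349.8  231.3] psi -168.76 J [ -40.   15.    2.   76.    0. -141.] F [-0.6  0.1  0.4] open 70.0
delta [227.3  -7.2  -3. ] rotvec [-0.0088  0.      0.0001]
```

Emit:
step_arm(delta_pos=[[40,-3,-1],[80,-7.2,-3],[120,-7.2,-3],[160,-7.2,-3],[200,-7.2,-3]], rot=[[0,0,0],[0,0,0],[0,0,0],[0,0,0],[0,0,0]], jaw=[70,70,70,70,70])

```text
time: 4.32
eef_pos: [417.4, -342.0, 30.0]
eef_rot: [132.3, 89.9, -36.4]
force: [0.1, -1.1, -0.6]
opening: 0.818
```

```bash
sed -i 's/    print("delta"/    print("psiJ",round((s["joint_pos"][0]-s["joint_pos"][5]+90+180)%360-180,2));print("delta"/' h.py; python3 -c "
from h import *
plan(417.5,-342.1,4,-168.26)
"
```

```text
t 4.32 pos [ 417.4 -342.    30. ] psi -168.77 J [ -39.   23.  -18.   48.    0. -141.] F [ 0.1 -1.1 -0.6] open 69.9
psiJ -168.77
delta [26.   0.1 -0.1] rotvec [-0.0089 -0.0006 -0.0007]
```

Descend and close.

Emit:
step_arm(delta_pos=[[13,0,0],[26,0,0],[26,0,0],[26,0,0],[26,0,0]], rot=[[-0.0,0,0],[-0.0,0,0],[-0.0,0,0],[-0.0,0,0],[-0.0,0,0]], jaw=[70,70,20,20,20])

```text
time: 4.73
eef_pos: [418.0, -342.5, 6.3]
eef_rot: [132.5, 89.9, -36.2]
force: [-8.1, 7.1, 33.9]
opening: 0.409
```

Emit:
step_arm(delta_pos=[[0,0,0],[0,0,0],[0,0,0],[0,0,0]], rot=[[0,0,0],[0,0,0],[0,0,0],[0,0,0]], jaw=[20,20,20,20])

```text
time: 5.07
eef_pos: [418.1, -342.7, 6.4]
eef_rot: [130.6, 89.9, -37.9]
force: [0.3, -0.6, 7.0]
opening: 0.404
```

```bash
python3 -c "
from h import *
plan(417.5,-342.1,100,-168.26)
b=[513.9,-31.7,-6.47]
print(b2w(b,[[8,-82],[8,82],[-77,0],[87,0]]))
"
```

```text
t 5.07 pos [ 418.1 -342.7    6.4] psi -168.59 J [ -39.   25.  -20.   45.    0. -141.] F [ 0.3 -0.6  7. ] open 34.5
psiJ -168.59
delta [-93.6  -0.5   0.4] rotvec [-0.0057 -0.0013 -0.0015]
[[ 512.60904479 -114.07920511]
 [ 531.08905109   48.87627767]
 [ 437.39041357  -23.02341167]
 [ 600.34589635  -41.50341798]]
```

Emit:
step_arm(delta_pos=[[-20,0,0],[-60,0,0],[-95,-20,-14],[-95,-50,-34],[-95,-80,-54]], rot=[[0,0,0],[0.0,0,0],[0.125,0,0],[0.25,0,0],[0.375,0,0]], jaw=[20,20,20,20,20])

```text
time: 5.48
eef_pos: [455.3, -256.0, 103.1]
eef_rot: [160.9, 89.7, -28.9]
force: [-0.0, -0.6, -1.9]
opening: 0.404
```

```bash
python3 -c "
from h import *
plan(512.6,-114.1,100,83.5)
"
```

```text
t 5.48 pos [ 455.3 -256.   103.1] psi 170.27 J [ -29.   18.  -15.   57.    0. -110.] F [-0.  -0.6 -1.9] open 34.5
psiJ 170.27
delta [   3.  -149.5  -32.5] rotvec [ 1.5145 -0.0055  0.0025]
```

Emit:
step_arm(delta_pos=[[0,-36,-8],[0,-72,-16],[0,-110,-24],[0,-149,-32],[0,-149,-32]], rot=[[0.125,0,0],[0.25,0,0],[0.375,0,0],[0.5,0,0],[0.62,0,0]], jaw=[20,20,20,20,20])

```text
time: 5.9
eef_pos: [510.8, -109.3, 100.8]
eef_rot: [-94.6, 89.9, 42.8]
force: [0.1, -1.0, -1.2]
opening: 0.404
```

Emit:
step_arm(delta_pos=[[0,0,0],[0,0,0],[0,0,0],[0,0,0],[0,0,0]], rot=[[0.125,0,0],[0.25,0,0],[0.375,0,0],[0.5,0,0],[0.62,0,0]], jaw=[20,20,20,20,20])

```text
time: 6.32
eef_pos: [509.2, -113.3, 100.5]
eef_rot: [-100.5, 90.0, 1.2]
force: [0.5, 0.1, -0.7]
opening: 0.405
```

Emit:
step_arm(delta_pos=[[0,0,0],[0,0,0],[0,0,0],[0,0,0]], rot=[[0.125,0,0],[0.25,0,0],[0.275,0,0],[0.275,0,0]], jaw=[20,20,20,20])

```text
time: 6.65
eef_pos: [509.2, -113.5, 100.6]
eef_rot: [-83.7, 90.0, 2.5]
force: [-0.2, 0.0, -0.7]
opening: 0.401
```

```bash
python3 -c "
from h import *
plan(512.6,-114.1,100,83.5)
c=env.camera_params('wrist');p,d=env.read_camera('wrist')
import pickle;pickle.dump((p,d,c),open('w2.pkl','wb'))
cv2.imwrite('pics/w2.png',p)
"
```

```text
t 6.65 pos [ 509.2 -113.5  100.6] psi 86.21 J [-13.  18. -15.  57.   0.  -9.] F [-0.2  0.  -0.7] open 34.3
psiJ 86.21
delta [ 0.6 -3.5 -0.4] rotvec [0.0472 0.     0.0003]
```

View pics/w2.png

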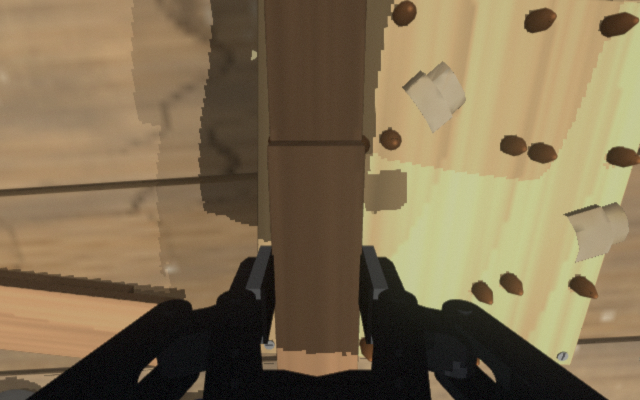

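```bash
python3 -c "
from h import *
import pickle
p,d,c=pickle.load(open('w2.pkl','rb'))
P=cloud('wrist',d,c);b=[513.9,-31.7,-6.47]
def inb(X):
    a=np.deg2rad(b[2]);R=np.array([[np.cos(a),-np.sin(a)],[np.sin(a),np.cos(a)]]);return np.r_[(X[:2]-b[:2])@R,X[2]]
for u,v in [(470,60),(415,90),(425,85),(435,95),(450,85),(440,115),(460,95),(500,200),(575,225),(590,235),(600,225),(620,220),(590,250),(550,250),(390,140),(403,12)]: print((u,v),np.round(inb(P[v,u]),1))
cv2.imwrite('pics/w2z.png',cv2.resize(p[50:270,380:640],None,fx=3,fy=2.7,interpolation=cv2.INTER_CUBIC))
z=P[...,2];print(z[70:130:6,400:470:7].round(0))
"
```

```text
(470, 60) [-88.2   4.8  17.9]
(415, 90) [-69.8 -28.4  29.4]
(425, 85) [-72.7 -23.4  30.6]
(435, 95) [-67.6 -18.3  34.9]
(450, 85) [-73.4  -9.6  31.4]
(440, 115) [-56.8 -13.4  33.3]
(460, 95) [-68.3  -2.5  30. ]
(500, 200) [-2.8 40.2 16.9]
(575, 225) [ 8.1 85.1 28.9]
(590, 235) [12.4 92.2 34.1]
(600, 225) [ 6.1 98.1 32.3]
(620, 220) [  2.6 111.   31. ]
(590, 250) [22.9 95.3 33.8]
(550, 250) [31.9 82.5 16.4]
(390, 140) [-41.1 -40.3  32.6]
(403, 12) [-109.1  -40.6   31.9]
[[16. 18. 18. 17. 17. 22. 25. 28. 18. 18.]
 [17. 17. 20. 26. 23. 25. 29. 28. 17. 19.]
 [18. 18. 25. 29. 28. 27. 30. 30. 31. 17.]
 [17. 25. 28. 30. 33. 35. 30. 31. 30. 18.]
 [18. 18. 29. 32. 34. 33. 32. 32. 31. 30.]
 [19. 19. 32. 34. 35. 34. 36. 31. 29. 27.]
 [18. 17. 16. 35. 35. 35. 36. 30. 29. 18.]
 [17. 18. 17. 35. 34. 35. 33. 32. 17. 17.]
 [17. 19. 18. 19. 36. 35. 33. 32. 18. 18.]
 [17. 17. 18. 19. 33. 33. 33. 17. 17. 18.]]
```

View pics/w2z.png

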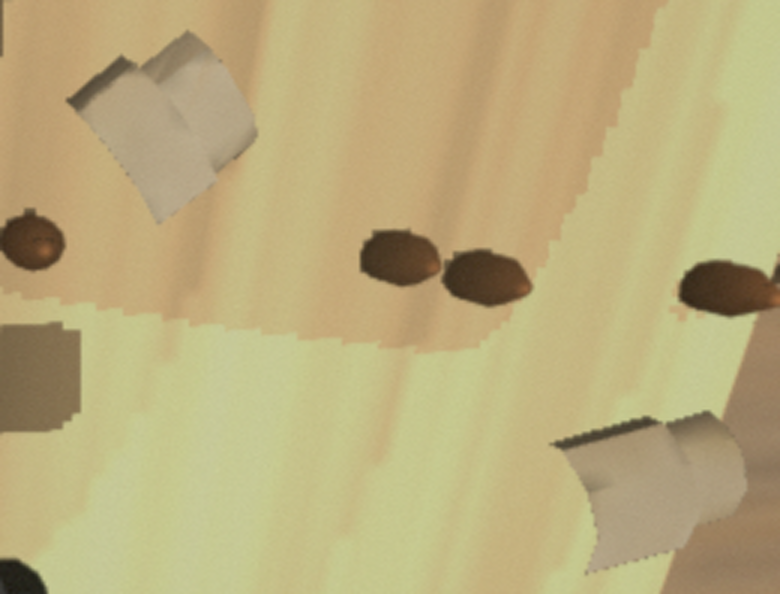

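```bash
cat >> h.py <<'E'
from scipy.optimize import minimize
from scipy.ndimage import map_coordinates
def fitboard(p,d,c,b0,name="fit",r=3,occl=None,mask_z=8):
    """fit board by darkness at several heights along visible pins"""
    g=cv2.GaussianBlur(p.max(2).astype(np.float32),(0,0),2)
    zs=[22,26,30,34]
    def uvs(b):
        W=b2w(b,PINS);return np.concatenate([proj(c,np.c_[W,np.full(20,z)]) for z in zs])
    # visibility: depth at projected position close to expected
    W=b2w(b0,PINS);vis=np.zeros(20,bool)
    for i in range(20):
        X=np.r_[W[i],30];u,v=proj(c,X)[0];zz=(c["R"]@X+c["t"])[2]
        if 12<u<628 and 12<v<388:
            dd=d[int(v)-4:int(v)+5,int(u)-4:int(u)+5];dd=dd[dd>0]
            vis[i]=len(dd)>0 and abs(np.median(dd)-zz)<22
    vv=np.tile(vis,4)
    def cost(b):
        uv=uvs(b)[vv];return map_coordinates(g,[uv[:,1],uv[:,0]],order=1,mode="nearest").mean()
    best=None
    for dx in(-3,0,3):
     for dy in(-3,0,3):
      b=np.array(b0)+[dx,dy,0];q=minimize(cost,b,method="Nelder-Mead",options=dict(initial_simplex=np.array([b,b+[2,0,0],b+[0,2,0],b+[0,0,1]])))
      if best is None or q.fun<best.fun:best=q
    im=p.copy()
    for u,v in uvs(best.x)[vv]: cv2.circle(im,(int(u),int(v)),2,(0,255,0),1)
    cv2.imwrite(f"pics/{name}.png",im)
    return best.x,best.fun,vis.sum()
E
python3 -c "
from h import *
import pickle
p,d,c=pickle.load(open('w2.pkl','rb'))
print(fitboard(p,d,c,[513.9,-31.7,-6.47],'fw2'))
P=cloud('wrist',d,c)
# stile edges: rows, top surface
z=P[...,2]
for v in (40,80,120,160,200,240,300):
    row=(z[v]>80)&(d[v]>0); u=np.nonzero(row)[0]; u=u[(u>240)&(u<400)]
    print(v,u.min(),u.max(),np.round(P[v,u.min()],1),np.round(P[v,u.max()],1))
"
```

```text
(array([513.0756728 , -36.351827  ,  -6.09576656]), np.float64(81.42018127441406), np.int64(8))
40 266 364 [ 418.4 -125.2  103.6] [420.8 -90.2 104.6]
80 267 363 [ 432.  -126.3  103.6] [434.3 -90.9 104.1]
120 269 362 [ 446.5 -127.1  103.5] [448.9 -91.5 102.8]
160 267 364 [ 459.9 -127.9  114.2] [462.6 -92.3 112.4]
200 269 363 [ 475.7 -129.   112.7] [478.1 -93.1 112.5]
240 271 361 [ 492.3 -129.9  112.8] [494.4 -94.4 113.2]
300 241 399 [ 496.3 -135.3  147.5] [499.4 -87.  147.6]
```

View pics/fw2.png

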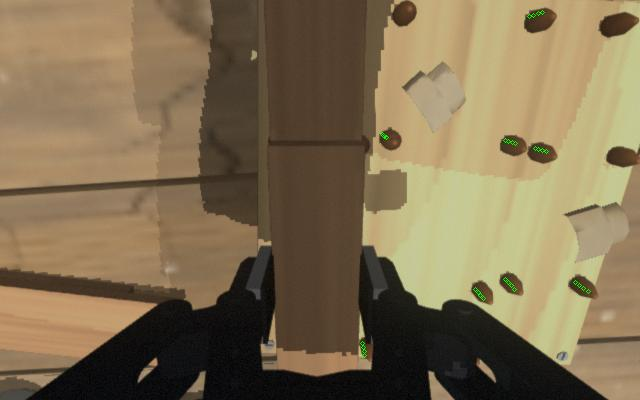

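```bash
cat >> h.py <<'E'
from scipy.optimize import least_squares
def pinsil(c,b,i):
    X=[]
    for z,r in((18,6),(26,6),(36,3)):
        for t in np.linspace(0,2*np.pi,16,endpoint=False): X.append(np.r_[b2w(b,PINS[i])[0]+r*np.array([np.cos(t),np.sin(t)]),z])
    return cv2.convexHull(proj(c,np.array(X)).astype(np.float32))
def cen(h):
    m=cv2.moments(h);return np.array([m["m10"],m["m01"]])/m["m00"]
def fitboard2(p,d,c,b0,name="fit",thr=95,maxd=25,vmax=330,ex=()):
    hsv=p.max(2);m=((hsv<thr)).astype(np.uint8)
    n,lab,st,ce=cv2.connectedComponentsWithStats(m)
    prs=[]
    for i in range(20):
        if i in ex: continue
        h=pinsil(c,b0,i);q=cen(h);A=cv2.contourArea(h)
        if not(8<q[0]<632 and 8<q[1]<vmax):continue
        ds=[(np.hypot(*(ce[k]-q)),k) for k in range(1,n) if 0.4*A<st[k,4]<1.6*A]
        if ds and min(ds)[0]<maxd:
            k=min(ds)[1]
            x,y,w,hh=st[k,:4]
            if x>0 and y>0 and x+w<640 and y+hh<400: prs.append((i,ce[k]))
    f=lambda b:np.concatenate([cen(pinsil(c,b,i))-q for i,q in prs])
    r=least_squares(f,b0,x_scale=[1,1,.5],loss="soft_l1")
    im=p.copy()
    for i,q in prs: cv2.polylines(im,[np.int32(pinsil(c,r.x,i))],True,(0,255,0),1)
    cv2.imwrite(f"pics/{name}.png",im)
    return np.round(r.x,2),len(prs),np.round(np.abs(f(r.x)).reshape(-1,2).max(1),1)
E
python3 -c "
from h import *
import pickle
p,d,c=pickle.load(open('w2.pkl','rb'))
print(fitboard2(p,d,c,[513.9,-31.7,-6.47],'fw2'))
p,d,c,_=pickle.load(open('top0.pkl','rb'))
print(fitboard2(p,d,c,[513.9,-31.7,-6.47],'ft',thr=120))
"
```

```text
(array([514.84, -33.81,  -6.86]), 10, array([1.4, 1.9, 2.5, 2.9, 0.8, 1.8, 1. , 2. , 3.4, 1.5]))
(array([514.98, -31.73,  -6.45]), 20, array([0.4, 0.2, 0.3, 0.1, 0.1, 0.1, 0.5, 0.1, 0.2, 0.1, 0.3, 0.2, 0.3,
       0.1, 0.2, 0.2, 0.2, 0.2, 0.2, 0.2]))
```

View pics/fw2.png

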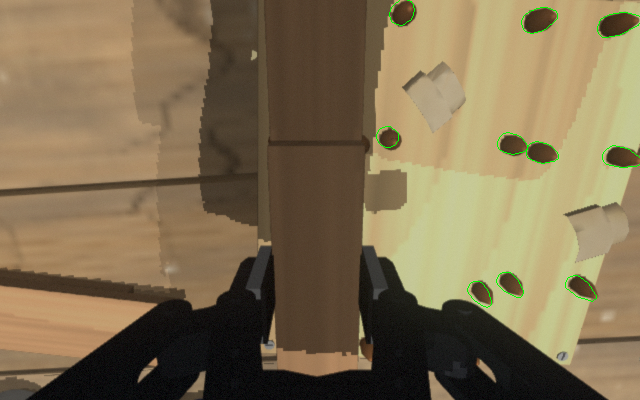

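```bash
python3 -c "
from h import *
b=[514.9,-32.6,-6.55]
q=b2w(b,[[8.3,-82]])[0];print(q);plan(q[0],q[1],80,83.45)
"
```

```text
[ 513.79206482 -115.01154336]
t 6.7 pos [ 509.2 -113.5  100.5] psi 86.34 J [-13.  18. -15.  57.   0.  -9.] F [ 0.1  0.8 -1.3] open 34.3
psiJ 86.34
delta [20.5 -4.7 -1.3] rotvec [0.0505 0.     0.0003]
```

Emit:
step_arm(delta_pos=[[10,-4.7,-1.3],[20,-4.7,-1.3],[20,-4.7,-1.3]], rot=[[0.05,0,0],[0.05,0,0],[0.05,0,0]], jaw=[20,20,20])

```text
time: 6.95
eef_pos: [512.7, -114.8, 78.5]
eef_rot: [81.5, 89.8, 165.1]
force: [-0.9, -0.7, -1.5]
opening: 0.407
```

```bash
python3 -c "
from h import *
import pickle
b=[514.9,-32.6,-6.55]
q=b2w(b,[[8.3,-82]])[0];print(q);plan(q[0],q[1],80,83.45)
c=env.camera_params('wrist');p,d=env.read_camera('wrist')
pickle.dump((p,d,c),open('w3.pkl','wb'))
print(fitboard2(p,d,c,b,'fw3'))
"
```

```text
[ 513.79206482 -115.01154336]
t 6.95 pos [ 512.7 -114.8   78.5] psi 83.55 J [-13.  19. -16.  54.   0.  -6.] F [-0.9 -0.7 -1.5] open 34.7
psiJ 83.55
delta [-1.5 -1.1 -0.1] rotvec [ 0.0017  0.0004 -0.0026]
(array([515.16, -33.15,  -5.94]), 6, array([2.8, 3.7, 5.5, 1.8, 1.2, 3.9]))
```

View pics/fw3.png

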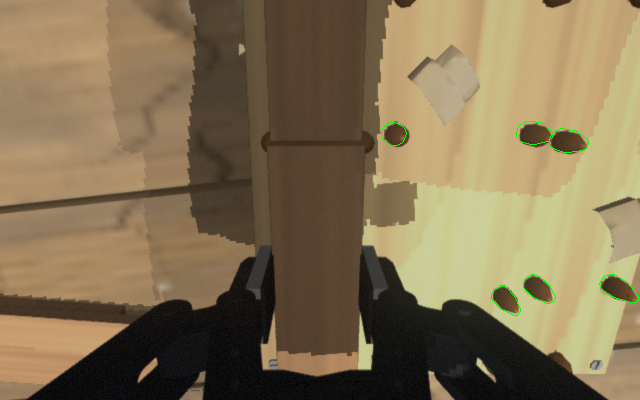

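Emit:
step_arm(delta_pos=[[12,-1.1,0],[24,-1.1,0],[36,-1.1,0],[42,-1.1,0],[46,-1.1,0]], rot=[[0,0,0],[0,0,0],[0,0,0],[0,0,0],[0,0,0]], jaw=[20,20,20,20,20])

```text
time: 7.42
eef_pos: [514.4, -115.0, 33.8]
eef_rot: [80.8, 89.9, 164.3]
force: [-0.1, 0.6, -0.1]
opening: 0.405
```

```bash
python3 -c "
from h import *
plan(513.8,-115,24.4,83.45)
"
```

```text
t 7.42 pos [ 514.4 -115.    33.8] psi 83.49 J [-13.  22. -20.  48.   0.  -6.] F [-0.1  0.6 -0.1] open 34.6
psiJ 83.49
delta [ 9.4  0.6 -0. ] rotvec [ 0.0007  0.0002 -0.0012]
```

Emit:
step_arm(delta_pos=[[3,0.4,0],[6,0.4,0],[9,0.4,0],[9,0.4,0]], rot=[[0,0,0],[0,0,0],[0,0,0],[0,0,0]], jaw=[20,20,20,20])

```text
time: 7.75
eef_pos: [514.4, -115.1, 25.1]
eef_rot: [56.1, 90.0, 139.6]
force: [-0.5, 0.2, -1.0]
opening: 0.399
```

```bash
python3 -c "
from h import *
plan(513.8,-115,24.4,83.45)
"
```

```text
t 7.75 pos [ 514.4 -115.1   25.1] psi 83.44 J [-13.  23. -20.  47.   0.  -6.] F [-0.5  0.2 -1. ] open 34.1
psiJ 83.44
delta [0.7 0.6 0. ] rotvec [-0.0002  0.0001 -0.0002]
```

Emit:
step_arm(delta_pos=[[0,0,0],[0,0,0],[0,0,0],[-20,0,0],[-50,0,0]], rot=[[0,0,0],[0,0,0],[0,0,0],[0,0,0],[0,0,0]], jaw=[60,60,60,60,60])

```text
time: 8.17
eef_pos: [512.6, -114.7, 73.8]
eef_rot: [82.9, 89.7, 166.3]
force: [0.3, -0.3, 0.8]
opening: 0.703
```

```bash
python3 -c "
from h import *
q=b2w([514.9,-32.6,-6.5],[[-20,20]])[0]
plan(q[0],q[1],230,83.45)
"
```

```text
t 8.17 pos [ 512.6 -114.7   73.8] psi 83.43 J [-13.  20. -17.  54.   0.  -6.] F [ 0.3 -0.3  0.8] open 60.0
psiJ 83.43
delta [-156.    27.9  101.9] rotvec [-0.0003  0.0006 -0.0049]
```

Emit:
step_arm(delta_pos=[[-40,0,10],[-80,7,30],[-115,14,60],[-150,22,90],[-156,28,102]], rot=[[0,0,0],[0,0,0],[0,0,0],[0,0,0],[0,0,0]], jaw=[70,70,70,70,70])

```text
time: 8.58
eef_pos: [499.3, -9.3, 235.4]
eef_rot: [-79.9, 89.7, 3.6]
force: [0.3, 0.4, -0.1]
opening: 0.823
```

Emit:
step_arm(delta_pos=[[0,0,0]], rot=[[0,0,0]], jaw=[70])

```text
time: 8.67
eef_pos: [499.3, -7.7, 235.8]
eef_rot: [-74.3, 89.6, 9.3]
force: [-0.0, -1.1, -0.6]
opening: 0.819
```

```bash
python3 -c "
from h import *
import pickle
b=[514.9,-32.3,-6.5]
plan(500,-30,230,83.45)
c=env.camera_params('wrist');p,d=env.read_camera('wrist')
pickle.dump((p,d,c),open('w4.pkl','wb'))
r=fitboard2(p,d,c,b,'fw4');print(r);b=r[0]
P=cloud('wrist',d,c);cv2.imwrite('pics/w4.png',p)
a=np.deg2rad(b[2]);R=np.array([[np.cos(a),-np.sin(a)],[np.sin(a),np.cos(a)]])
B=(P[...,:2]-b[:2])@R
z=P[...,2]
for cx,cy in((-65,-15),(10,97)):
    m=(np.abs(B[...,0]-cx)<28)&(np.abs(B[...,1]-cy)<22)&(z>22)&(z<42)&(p.max(2)>110)
    print(m.sum(),np.round(np.median(B[m],0),1),np.round(np.percentile(B[m],[3,97],axis=0),1),np.percentile(z[m],[50,95]),cv2.minAreaRect(B[m].astype(np.float32)))
"
```

```text
t 8.67 pos [499.3  -7.7 235.8] psi 83.58 J [-1. 11. -4. 75.  0.  5.] F [-0.  -1.1 -0.6] open 69.9
psiJ 83.57
delta [  5.8  -3.2 -22. ] rotvec [0.0022 0.0018 0.0064]
(array([515.21, -32.38,  -6.49]), 15, array([ 0.3,  0.8,  1.9,  0.8,  0.8, 19.2,  1.3,  1.2,  1.3,  1.3,  0.8,
        0.4,  0.5,  0.7,  0.6]))
832 [-67.6 -14.1] [[-81.7 -28.3]
 [-52.6  -1.1]] [31.20896685 35.37893832] ((-67.56487274169922, -13.856637954711914), (29.790569305419922, 27.205717086791992), 36.08384323120117)
914 [  9.4 100.2] [[ -2.7  85.8]
 [ 26.9 116.9]] [31.36930887 35.12971253] ((11.81503677368164, 102.70930480957031), (31.80689811706543, 34.53892517089844), 15.90858268737793)
```

View pics/fw4.png

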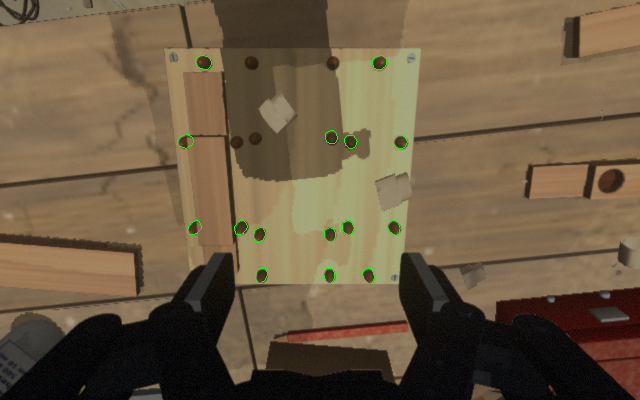

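```bash
cat >> h.py <<'E'
BB=[515.1,-32.2,-6.48]
def pb(x,y,z,psi):
    q=b2w(BB,[[x,y]])[0];print(np.round(q,1));plan(q[0],q[1],z,psi)
E
python3 -c "
from h import *
pb(-67,-14,60,83.5)
"
```

```text
[446.9 -38.5]
t 8.72 pos [499.1  -9.1 233.7] psi 83.58 J [-1. 11. -4. 75.  0.  5.] F [-0.4 -0.4 -0.8] open 69.9
psiJ 83.58
delta [173.4  49.3 -35.2] rotvec [0.0015 0.0007 0.0044]
```

Emit:
step_arm(delta_pos=[[35,10,-8],[70,20,-16],[105,30,-24],[140,40,-32],[173,49,-35]], rot=[[0,0,0],[0,0,0],[0,0,0],[0,0,0],[0,0,0]], jaw=[56,56,56,56,56])

```text
time: 9.13
eef_pos: [443.9, -41.0, 56.0]
eef_rot: [110.3, 89.9, -166.3]
force: [0.6, 0.9, -1.2]
opening: 0.655
```

```bash
python3 -c "
from h import *
pb(-67,-14,22,83.5)
"
```

```text
[446.9 -38.5]
t 9.13 pos [443.9 -41.   56. ] psi 83.37 J [ -5.  14. -29.  48.  -0.   1.] F [ 0.6  0.9 -1.2] open 56.0
psiJ 83.37
delta [34.  -2.8  2.8] rotvec [-0.0022 -0.0004 -0.0012]
```

Emit:
step_arm(delta_pos=[[15,-2,2],[30,-2,2],[34,-2,2],[34,-2,2],[34,-2,2]], rot=[[0,0,0],[0,0,0],[0,0,0],[0,0,0],[0,0,0]], jaw=[56,56,56,10,10])

```text
time: 9.55
eef_pos: [447.9, -38.4, 24.4]
eef_rot: [96.5, 90.0, 179.9]
force: [-0.3, 0.3, 0.5]
opening: 0.386
```

Emit:
step_arm(delta_pos=[[0,0,0],[0,0,0],[0,0,0],[0,0,0],[0,0,0]], rot=[[0,0,0],[0,0,0],[0,0,0],[0,0,0],[0,0,0]], jaw=[10,10,10,10,10])

```text
time: 9.97
eef_pos: [448.1, -38.0, 24.7]
eef_rot: [-82.0, 90.0, 1.4]
force: [0.2, -0.2, 0.5]
opening: 0.115
```

```bash
python3 -c "
from h import *
p,d=env.read_camera('wrist');cv2.imwrite('pics/w5.png',p)
"
```

```text
(no output)
```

View pics/w5.png

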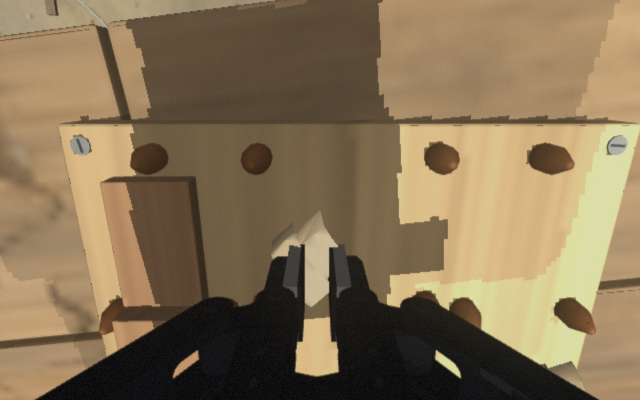

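Emit:
step_arm(delta_pos=[[-40,0,0],[-80,0,0],[-100,0,0],[-100,0,0]], rot=[[0,0,0],[0,0,0],[0,0,0],[0,0,0]], jaw=[10,10,10,10])

```text
time: 10.35
eef_pos: [450.5, -38.2, 128.7]
eef_rot: [-87.8, 89.6, -4.3]
force: [1.3, 0.0, 0.6]
opening: 0.116
```

```bash
python3 -c "
from h import *
p,d=env.read_camera('wrist');cv2.imwrite('pics/w6.png',p)
plan(556,325,230,175.9)
"
```

```text
t 10.4 pos [449.5 -38.1 126.6] psi 83.43 J [ -5.  10. -22.  58.   0.   2.] F [ 0.2 -0.1 -0.6] open 10.1
psiJ 83.43
delta [-103.   -64.8  372.9] rotvec [-1.6138 -0.0037  0.0039]
```

View pics/w6.png

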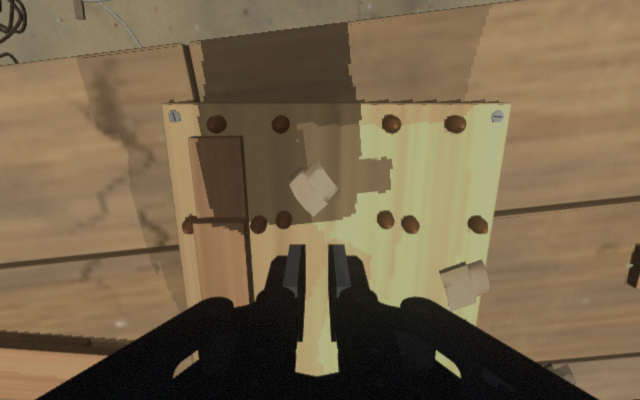

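Emit:
step_arm(delta_pos=[[-20,-6,36],[-40,-13,72],[-60,-20,108],[-80,-26,146],[-100,-33,184]], rot=[[-0.12,0,0],[-0.24,0,0],[-0.36,0,0],[-0.48,0,0],[-0.6,0,0]], jaw=[70,70,70,70,70])

```text
time: 10.82
eef_pos: [500.3, 139.4, 222.4]
eef_rot: [75.5, 89.9, -166.4]
force: [1.8, -0.8, -0.1]
opening: 0.807
```

```bash
python3 -c "
from h import *
plan(556,325,230,175.9)
"
```

```text
t 10.82 pos [500.3 139.4 222.4] psi 118.13 J [ 16.  13.  -2.  74.   0. -13.] F [ 1.8 -0.8 -0.1] open 69.0
psiJ 118.13
delta [  -7.8 -136.6  137.5] rotvec [-1.0083  0.0012 -0.0012]
```

Emit:
step_arm(delta_pos=[[-4,-27,27],[-8,-54,54],[-8,-81,81],[-8,-109,110],[-8,-136,137]], rot=[[-0.12,0,0],[-0.24,0,0],[-0.36,0,0],[-0.48,0,0],[-0.6,0,0]], jaw=[70,70,70,70,70])

```text
time: 11.23
eef_pos: [557.0, 324.5, 229.0]
eef_rot: [53.3, 89.9, -154.1]
force: [0.8, -0.2, 0.0]
opening: 0.822
```

Emit:
step_arm(delta_pos=[[0,0,0],[0,0,0],[0,0,0],[0,0,0],[0,0,0]], rot=[[-0.12,0,0],[-0.24,0,0],[-0.36,0,0],[-0.38,0,0],[-0.38,0,0]], jaw=[70,70,70,70,70])

```text
time: 11.65
eef_pos: [556.8, 322.3, 229.3]
eef_rot: [33.0, 89.9, -153.1]
force: [0.7, 0.7, -0.3]
opening: 0.82
```

```bash
cat >> h.py <<'E'
def look(thing,n):
    c=env.camera_params('wrist');p,d=env.read_camera('wrist')
    import pickle;pickle.dump((p,d,c),open(n+'.pkl','wb'))
    cv2.imwrite(f'pics/{n}.png',p);P=cloud('wrist',d,c)
    for q in env.cut_out(thing,'wrist')[:2]:
        m=cv2.erode(q['region'].astype(np.uint8),np.ones((2,2)))>0
        m&=(d>0);X=P[m];X=X[X[:,2]>4];print(round(q['score'],2),q['at'],np.round(np.percentile(X[:,2],[2,20,50,80,98]),1),cv2.minAreaRect(X[:,:2].astype(np.float32)))
E
python3 -c "
from h import *
plan(556,325,230,175.9)
look('hinge_stile','w7')
"
```

```text
t 11.65 pos [556.8 322.3 229.3] psi 173.85 J [ 30.  26.  17.  81.   0. -54.] F [ 0.7  0.7 -0.3] open 70.0
psiJ 173.85
delta [-0.7 -2.6  1.1] rotvec [-0.0357  0.0016 -0.001 ]
0.98 [314.5, 151.2] [ 8.1  9.2 10.4 19.6 20.8] ((557.9408569335938, 323.1505126953125), (209.16929626464844, 35.28268051147461), 86.52506256103516)
```

View pics/w7.png

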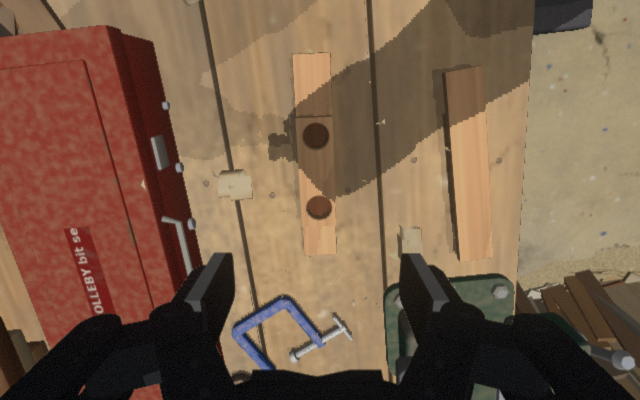

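```bash
python3 -c "
from h import *
plan(558.4,331.1,8,176.4)
"
```

```text
t 11.75 pos [557.  322.2 230. ] psi 173.74 J [ 30.  26.  17.  81.   0. -54.] F [-0.1  1.  -0.4] open 70.1
psiJ 173.74
delta [221.9  -9.1  -0.6] rotvec [-0.0464  0.0008 -0.0005]
```

Emit:
step_arm(delta_pos=[[40,-3,0],[80,-7,-0.6],[120,-9,-0.6],[160,-9,-0.6],[195,-9,-0.6]], rot=[[-0.046,0,0],[-0.046,0,0],[-0.046,0,0],[-0.046,0,0],[-0.046,0,0]], jaw=[70,70,70,70,70])

```text
time: 12.17
eef_pos: [558.0, 330.8, 33.3]
eef_rot: [25.4, 90.0, -158.2]
force: [0.2, 0.8, -0.4]
opening: 0.817
```

```bash
python3 -c "
from h import *
plan(558.4,331.1,8,176.4)
"
```

```text
t 12.17 pos [558.  330.8  33.3] psi 176.41 J [ 31.  32.  -2.  56.   0. -56.] F [ 0.2  0.8 -0.4] open 69.8
psiJ 176.41
delta [25.3 -0.4 -0.4] rotvec [ 0.0001  0.0007 -0.0003]
```

Emit:
step_arm(delta_pos=[[13,0,0],[25,0,0],[25,0,0],[25,0,0],[25,0,0]], rot=[[0,0,0],[0,0,0],[0,0,0],[0,0,0],[0,0,0]], jaw=[70,70,20,20,20])

```text
time: 12.58
eef_pos: [559.2, 331.5, 11.7]
eef_rot: [-143.7, 89.9, 32.8]
force: [-5.9, -4.3, 23.7]
opening: 0.403
```

Emit:
step_arm(delta_pos=[[0,0,0],[0,0,0],[0,0,0],[0,0,0]], rot=[[0,0,0],[0,0,0],[0,0,0],[0,0,0]], jaw=[20,20,20,20])

```text
time: 12.92
eef_pos: [559.4, 331.7, 11.9]
eef_rot: [-143.9, 89.9, 32.7]
force: [-0.1, -0.0, 6.3]
opening: 0.399
```

Emit:
step_arm(delta_pos=[[-25,0,0],[-60,0,0],[-90,15,25],[-95,40,50],[-95,60,80]], rot=[[0,0,0],[0,0,0],[0.12,0,0],[0.24,0,0],[0.36,0,0]], jaw=[20,20,20,20,20])

```text
time: 13.33
eef_pos: [476.3, 276.3, 108.1]
eef_rot: [-127.5, 89.7, 28.1]
force: [-0.8, 0.2, -1.4]
opening: 0.4
```

```bash
python3 -c "
from h import *
pb(8,82,100,83.52)
"
```

```text
[532.3  48.4]
t 13.33 pos [476.3 276.3 108.1] psi 155.61 J [ 30.  20. -11.  59.  -0. -35.] F [-0.8  0.2 -1.4] open 34.2
psiJ 155.61
delta [   7.8  184.5 -145. ] rotvec [ 1.2583e+00 -1.0000e-04  5.6000e-03]
```

Emit:
step_arm(delta_pos=[[0,31,-24],[0,62,-48],[0,93,-72],[0,124,-97],[0,155,-121]], rot=[[0.12,0,0],[0.24,0,0],[0.36,0,0],[0.48,0,0],[0.6,0,0]], jaw=[20,20,20,20,20])

```text
time: 13.75
eef_pos: [522.8, 83.7, 106.1]
eef_rot: [-104.0, 89.9, 17.3]
force: [1.6, 0.1, -1.5]
opening: 0.398
```

```bash
python3 -c "
from h import *
pb(8,82,90,83.52)
"
```

```text
[532.3  48.4]
t 13.75 pos [522.8  83.7 106.1] psi 121.27 J [  9.  18. -14.  58.   0. -22.] F [ 1.6  0.1 -1.5] open 34.0
psiJ 121.27
delta [ 16.1  10.3 -35.1] rotvec [6.589e-01 1.000e-04 1.100e-03]
```

Emit:
step_arm(delta_pos=[[5,3,-12],[9,6,-24],[12,10,-35],[16,10,-35],[16,10,-35]], rot=[[0.12,0,0],[0.24,0,0],[0.36,0,0],[0.48,0,0],[0.6,0,0]], jaw=[20,20,20,20,20])

```text
time: 14.17
eef_pos: [532.2, 49.4, 89.1]
eef_rot: [89.8, 90.0, 176.5]
force: [-0.3, -0.6, -0.8]
opening: 0.396
```

```bash
python3 -c "
from h import *
pb(8,82,86,83.52)
"
```

```text
[532.3  48.4]
t 14.17 pos [532.2  49.4  89.1] psi 86.77 J [  5.  20. -14.  56.   0.   9.] F [-0.3 -0.6 -0.8] open 33.8
psiJ 86.77
delta [ 3.1 -0.2 -1. ] rotvec [ 0.0567 -0.     -0.0007]
```

Emit:
step_arm(delta_pos=[[3,0,-1],[3,0,-1],[3,0,-1]], rot=[[0.057,0,0],[0.057,0,0],[0.057,0,0]], jaw=[20,20,20])

```text
time: 14.42
eef_pos: [532.3, 49.3, 86.7]
eef_rot: [33.6, 90.0, 117.6]
force: [-0.1, 0.3, -0.4]
opening: 0.397
```

```bash
python3 -c "
from h import *
import pickle
pb(8,82,86,83.52)
c=env.camera_params('wrist');p,d=env.read_camera('wrist')
pickle.dump((p,d,c),open('w8.pkl','wb'))
print(fitboard2(p,d,c,BB,'fw8'))
P=cloud('wrist',d,c);z=P[...,2]
print(np.round(P[100:150:4,316],1))
"
```

```text
[532.3  48.4]
t 14.42 pos [532.3  49.3  86.7] psi 84.06 J [  5.  20. -14.  56.   0.  11.] F [-0.1  0.3 -0.4] open 33.9
psiJ 84.06
delta [ 0.7 -0.1 -0.9] rotvec [ 0.0094  0.0001 -0.0001]
(array([516.34, -31.49,  -6.87]), 3, array([1.2, 1.9, 3.3]))
[[463.9  56.7  84.4]
 [465.4  56.5  84.5]
 [466.9  56.4  84.5]
 [468.5  56.2  83.4]
 [470.   56.   84.2]
 [471.5  55.9  84.6]
 [473.   55.7  85.3]
 [474.6  55.6  84.4]
 [476.3  55.4  83.4]
 [477.9  55.2  83.8]
 [478.   55.2  93.7]
 [479.4  55.1  94.9]
 [480.9  54.9  94.7]]
```

View pics/fw8.png

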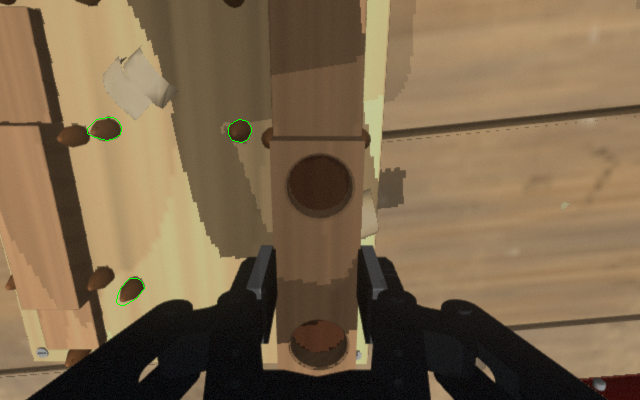

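Emit:
step_arm(delta_pos=[[12,0,-0.9],[24,0,-0.9],[36,0,-0.9],[44,0,-0.9],[47,0,-0.9]], rot=[[0.009,0,0],[0.009,0,0],[0.009,0,0],[0.009,0,0],[0.009,0,0]], jaw=[20,20,20,20,20])

```text
time: 14.88
eef_pos: [531.7, 48.5, 38.6]
eef_rot: [96.9, 89.9, -179.5]
force: [-0.7, 0.6, -0.6]
opening: 0.396
```

```bash
python3 -c "
from h import *
pb(8.2,82,30.5,83.52)
"
```

```text
[532.5  48.4]
t 14.88 pos [531.7  48.5  38.6] psi 83.51 J [  5.  22. -18.  49.   0.  12.] F [-0.7  0.6 -0.6] open 33.9
psiJ 83.51
delta [ 8.1 -0.9 -0. ] rotvec [-0.0002 -0.0002 -0.0015]
```

Emit:
step_arm(delta_pos=[[3,-0.6,0],[6,-0.6,0],[8,-0.6,0],[8,-0.6,0]], rot=[[0,0,0],[0,0,0],[0,0,0],[0,0,0]], jaw=[20,20,20,20])

```text
time: 15.22
eef_pos: [533.0, 48.4, 31.6]
eef_rot: [-21.0, 90.0, 62.4]
force: [-0.6, -0.4, -1.2]
opening: 0.398
```

```bash
python3 -c "
from h import *
pb(8.2,82,30.5,83.52)
"
```

```text
[532.5  48.4]
t 15.22 pos [533.   48.4  31.6] psi 83.44 J [  5.  23. -19.  48.   0.  12.] F [-0.6 -0.4 -1.2] open 34.0
psiJ 83.44
delta [ 1.1  0.4 -0.1] rotvec [-0.0014  0.0001  0.0001]
```

Emit:
step_arm(delta_pos=[[1.5,0.2,0],[1.5,0.2,0],[1.5,0.2,0],[1.5,0.2,0],[-15,0,0]], rot=[[0,0,0],[0,0,0],[0,0,0],[0,0,0],[0,0,0]], jaw=[20,60,60,60,60])

```text
time: 15.63
eef_pos: [531.2, 48.2, 44.7]
eef_rot: [99.8, 89.8, -176.7]
force: [-0.2, -1.1, -0.1]
opening: 0.702
```

Emit:
step_arm(delta_pos=[[-40,0,0],[-80,0,-20],[-120,0,-60],[-160,0,-100],[-190,0,-140]], rot=[[0,0,0],[0,0,0],[0.12,0,0],[0.24,0,0],[0.36,0,0]], jaw=[60,60,70,80,80])

```text
time: 16.05
eef_pos: [520.4, -60.4, 212.6]
eef_rot: [-62.1, 89.9, 0.4]
force: [1.4, -0.1, -0.1]
opening: 0.938
```

```bash
python3 -c "
from h import *
import pickle
plan(586,-327,250,-11.5)
c=env.camera_params('wrist');p,d=env.read_camera('wrist')
pickle.dump((p,d,c),open('w9.pkl','wb'));cv2.imwrite('pics/w9.png',p)
"
```

```text
t 16.05 pos [520.4 -60.4 212.6] psi 62.55 J [-7. 14. -3. 73.  0. 21.] F [ 1.4 -0.1 -0.1] open 80.1
psiJ 62.54
delta [ -37.3 -181.2 -206.3] rotvec [1.2923e+00 1.7000e-03 8.0000e-04]
```

View pics/w9.png

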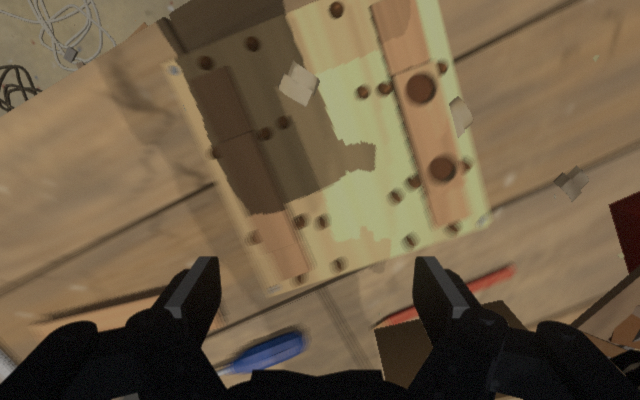

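Emit:
step_arm(delta_pos=[[-15,-25,-28],[-30,-50,-57],[-37,-75,-85],[-37,-100,-114],[-37,-125,-142]], rot=[[0.12,0,0],[0.24,0,0],[0.36,0,0],[0.48,0,0],[0.6,0,0]], jaw=[80,80,80,80,80])

```text
time: 16.52
eef_pos: [567.1, -245.2, 248.2]
eef_rot: [-49.8, 89.9, -21.7]
force: [0.1, 1.0, 0.4]
opening: 0.934
```

```bash
python3 -c "
from h import *
plan(586,-327,250,-11.5)"
```

```text
t 16.52 pos [ 567.1 -245.2  248.2] psi 28.09 J [-23.  23.  15.  82.   0.  39.] F [0.1 1.  0.4] open 79.8
psiJ 28.09
delta [ -1.7 -81.  -21.8] rotvec [0.691  0.0016 0.0009]
```

Emit:
step_arm(delta_pos=[[-1,-27,-7],[-1,-54,-14],[-1,-81,-21],[-1,-81,-21],[-1,-81,-21]], rot=[[0.12,0,0],[0.24,0,0],[0.36,0,0],[0.48,0,0],[0.6,0,0]], jaw=[80,80,80,80,80])

```text
time: 16.93
eef_pos: [586.8, -326.3, 247.3]
eef_rot: [156.8, 90.0, 150.4]
force: [-0.6, -0.2, -0.1]
opening: 0.937
```

Emit:
step_arm(delta_pos=[[0,0,0],[0,0,0],[0,0,0]], rot=[[0.1,0,0],[0.1,0,0],[0.1,0,0]], jaw=[80,80,80])

```text
time: 17.18
eef_pos: [586.8, -324.4, 248.2]
eef_rot: [137.9, 90.0, 126.4]
force: [0.6, 0.3, 0.5]
opening: 0.939
```

```bash
python3 -c "
from h import *
plan(586,-327,250,-11.5)
look('bottom_rail','w10')"
```

```text
t 17.18 pos [ 586.8 -324.4  248.2] psi -11.5 J [-29.  29.  24.  86.   0.  73.] F [0.6 0.3 0.5] open 80.2
psiJ -11.5
delta [-1.8 -2.7 -0.3] rotvec [ 0.0001 -0.0001 -0.0001]
0.71 [313.8, 147.9] [18.1 19.1 19.7 20.4 21.3] ((588.0098266601562, -323.61328125), (198.14820861816406, 54.93220901489258), 78.45606231689453)
```

View pics/w10.png

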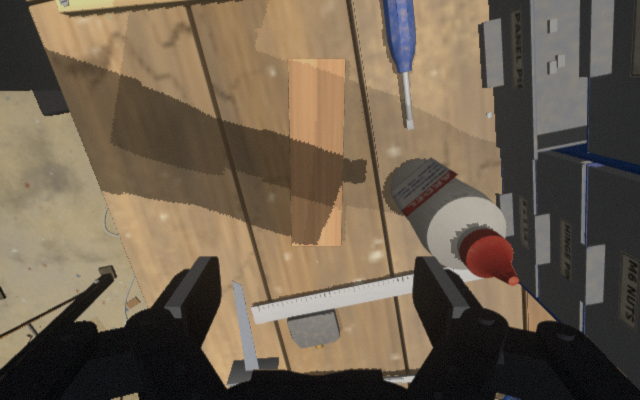

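```bash
python3 -c "
from h import *
plan(588,-323.6,6,-11.54)"
```

```text
t 17.28 pos [ 586.8 -324.3  248.3] psi -11.49 J [-29.  29.  24.  86.   0.  73.] F [-0.6  0.  -0.3] open 80.1
psiJ -11.49
delta [242.3   0.9   1. ] rotvec [ 0.0009  0.     -0.    ]
```

Emit:
step_arm(delta_pos=[[40,0.9,1],[80,0.9,1],[120,0.9,1],[160,0.9,1],[195,0.9,1]], rot=[[0,0,0],[0,0,0],[0,0,0],[0,0,0],[0,0,0]], jaw=[76,76,76,76,76])

```text
time: 17.7
eef_pos: [587.3, -323.2, 51.1]
eef_rot: [158.5, 90.0, 147.0]
force: [0.8, 0.4, 0.3]
opening: 0.887
```

```bash
python3 -c "
from h import *
plan(588,-323.6,6,-11.54)"
```

```text
t 17.7 pos [ 587.3 -323.2   51.1] psi -11.52 J [-29.  33.   3.  60.   0.  73.] F [0.8 0.4 0.3] open 75.8
psiJ -11.52
delta [45.1 -0.3  0.8] rotvec [ 0.0004 -0.0006 -0.0002]
```

Emit:
step_arm(delta_pos=[[20,0,0.6],[40,0,0.6],[45,0,0.6],[45,0,0.6],[45,0,0.6]], rot=[[0,0,0],[0,0,0],[0,0,0],[0,0,0],[0,0,0]], jaw=[76,76,76,40,40])

```text
time: 18.12
eef_pos: [588.9, -323.9, 9.3]
eef_rot: [-9.9, 90.0, -21.5]
force: [-8.0, 4.5, 8.6]
opening: 0.629
```

Emit:
step_arm(delta_pos=[[0,0,0],[0,0,0],[0,0,0],[0,0,0]], rot=[[0,0,0],[0,0,0],[0,0,0],[0,0,0]], jaw=[40,40,40,40])

```text
time: 18.45
eef_pos: [589.2, -324.2, 9.4]
eef_rot: [-16.0, 89.9, -27.6]
force: [-0.4, -0.6, 4.1]
opening: 0.633
```

Emit:
step_arm(delta_pos=[[-20,0,0],[-55,0,0],[-90,0,0],[-105,20,-10],[-105,50,-25]], rot=[[0,0,0],[0,0,0],[0,0,0],[0,0,0],[0,0,0]], jaw=[40,40,40,40,40])

```text
time: 18.87
eef_pos: [576.9, -272.6, 117.8]
eef_rot: [-16.1, 89.5, -28.0]
force: [0.5, 0.7, -1.2]
opening: 0.633
```

```bash
python3 -c "
from h import *
pb(-77,0,100,-6.48)"
```

```text
[438.6 -23.5]
t 18.87 pos [ 576.9 -272.6  117.8] psi -11.84 J [-25.  27.   3.  65.  -0.  77.] F [ 0.5  0.7 -1.2] open 54.0
psiJ -11.84
delta [  15.7  215.5 -186.6] rotvec [-0.0935  0.0082  0.0028]
```

Emit:
step_arm(delta_pos=[[0,29,-25],[0,58,-50],[0,88,-76],[0,117,-101],[0,146,-126]], rot=[[-0.03,0,0],[-0.06,0,0],[-0.09,0,0],[-0.09,0,0],[-0.09,0,0]], jaw=[40,40,40,40,40])

```text
time: 19.28
eef_pos: [479.2, -100.0, 113.5]
eef_rot: [11.2, 90.0, 4.7]
force: [1.6, 1.2, -0.7]
opening: 0.634
```

```bash
python3 -c "
from h import *
pb(-77,0,90,-6.48)"
```

```text
[438.6 -23.5]
t 19.28 pos [ 479.2 -100.   113.5] psi -6.52 J [-12.  14. -18.  58.   0.  85.] F [ 1.6  1.2 -0.7] open 54.2
psiJ -6.52
delta [ 23.5  71.4 -49.1] rotvec [-0.0008  0.0007 -0.0001]
```

Emit:
step_arm(delta_pos=[[8,27,-17],[16,54,-35],[23,72,-47],[23,72,-47],[23,72,-47]], rot=[[0,0,0],[0,0,0],[0,0,0],[0,0,0],[0,0,0]], jaw=[40,40,40,40,40])

```text
time: 19.7
eef_pos: [441.4, -23.6, 90.5]
eef_rot: [0.8, 90.0, -5.6]
force: [0.8, -0.9, -0.0]
opening: 0.626
```

```bash
python3 -c "
from h import *
import pickle
pb(-77,0,90,-6.48)
c=env.camera_params('wrist');p,d=env.read_camera('wrist')
pickle.dump((p,d,c),open('w11.pkl','wb'))
print(fitboard2(p,d,c,BB,'fw11'))
"
```

```text
[438.6 -23.5]
t 19.7 pos [441.4 -23.6  90.5] psi -6.39 J [ -3.  11. -26.  53.  -0.  93.] F [ 0.8 -0.9 -0. ] open 53.5
psiJ -6.39
delta [ 0.5 -0.2 -2.9] rotvec [ 0.0015  0.0003 -0.    ]
(array([513.35, -31.43,  -6.4 ]), 5, array([1.1, 1.9, 1.5, 1.4, 2.2]))
```

View pics/fw11.png

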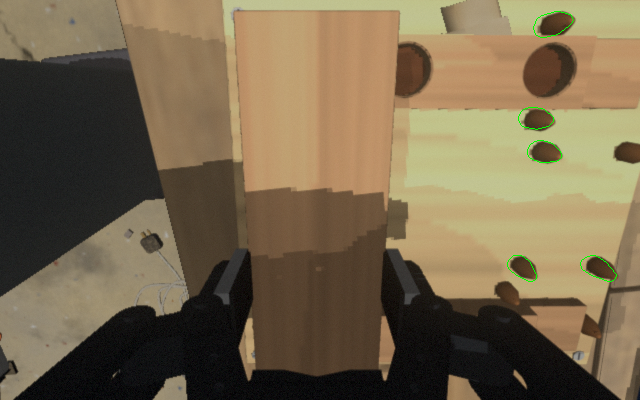

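```bash
cat >> h.py <<'E'
def tob(X,b=None):
    b=BB if b is None else b
    a=np.deg2rad(b[2]);R=np.array([[np.cos(a),-np.sin(a)],[np.sin(a),np.cos(a)]]);X=np.array(X,float).copy()
    X[...,:2]=(X[...,:2]-b[:2])@R;return X
E
python3 -c "
from h import *
import pickle
p,d,c=pickle.load(open('w11.pkl','rb'))
B=tob(cloud('wrist',d,c));z=B[...,2]
m=(z>90)&(z<112)&(d>0);m[250:]=0
m[:,:225]=0;m[:,410:]=0
X=B[m];print(np.percentile(z[m],[5,50,95]))
r=cv2.minAreaRect(X[:,:2].astype(np.float32));print(r,X[:,1].max(),np.percentile(X[:,1],99.5))
for v in (20,60,120,180,230):
    u=np.nonzero(m[v])[0];print(v,B[v,u.min()].round(1),B[v,u.max()].round(1))
s=env.observe();print(tob(s['eef_pos']))
# hinge stile & plain stile top in board
m=(z>33)&(z<42)&(B[...,1]>60)&(B[...,1]<104)&(d>0)&(B[...,0]<60);X=B[m];print(len(X),np.percentile(X,[1,50,99],axis=0).round(1))
"
```

```text
[ 99.85590062 100.90568133 101.94532653]
((-72.9522705078125, 55.6147346496582), (67.18514251708984, 89.48916625976562), 0.022075679153203964) 100.35885621455509 99.80934775651389
20 [-101.    96.9  100.7] [-45.6  97.  100.7]
60 [-101.1   84.3  100.8] [-45.8  84.4 100.7]
120 [-101.1   63.8  100.1] [-45.3  64.   99.9]
180 [-100.8   41.5  101. ] [-45.6  41.6 101. ]
230 [-100.8   20.9  101. ] [-45.4  20.8 100.4]
[-73.16970239  -0.40516336  90.78319616]
10174 [[-29.9  65.   33.6]
 [ 12.4  83.6  37.6]
 [ 59.4 102.5  39.2]]
```

```bash
python3 -c "
from h import *
pb(-77,0,50,-6.48)"
```

```text
[438.6 -23.5]
t 19.75 pos [442.4 -24.3  90.8] psi -6.46 J [ -3.  11. -26.  53.  -0.  93.] F [ 0.3  0.7 -2.3] open 54.0
psiJ -6.46
delta [40.8  0.4 -3.9] rotvec [0.0004 0.0013 0.0001]
```

Emit:
step_arm(delta_pos=[[14,0.3,-3],[28,0.3,-3],[40,0.3,-3],[40,0.3,-3]], rot=[[0,0,0],[0,0,0],[0,0,0],[0,0,0]], jaw=[40,40,40,40])

```text
time: 20.08
eef_pos: [438.7, -24.7, 49.0]
eef_rot: [-174.5, 89.9, 178.9]
force: [-0.1, 0.7, -1.6]
opening: 0.631
```

```bash
python3 -c "
from h import *
import pickle
pb(-77,0,50,-6.48)
c=env.camera_params('wrist');p,d=env.read_camera('wrist')
pickle.dump((p,d,c),open('w12.pkl','wb'))
print(fitboard2(p,d,c,BB,'fw12'))
pb(-77,0,50,-6.48)
"
```

```text
[438.6 -23.5]
t 20.08 pos [438.7 -24.7  49. ] psi -6.6 J [ -3.  14. -30.  46.  -0.  93.] F [-0.1  0.7 -1.6] open 53.9
psiJ -6.6
delta [-1.   1.2 -0.2] rotvec [-0.0021 -0.0017  0.0002]
(array([513.22, -31.67,  -6.55]), 4, array([7. , 0.6, 2.1, 2.6]))
[438.6 -23.5]
t 20.13 pos [439.  -24.6  49.9] psi -6.6 J [ -3.  14. -30.  46.  -0.  93.] F [-0.4  0.4 -0.8] open 54.1
psiJ -6.6
delta [-0.1  1.1 -0.5] rotvec [-0.0021 -0.0012  0.0001]
```

View pics/fw12.png

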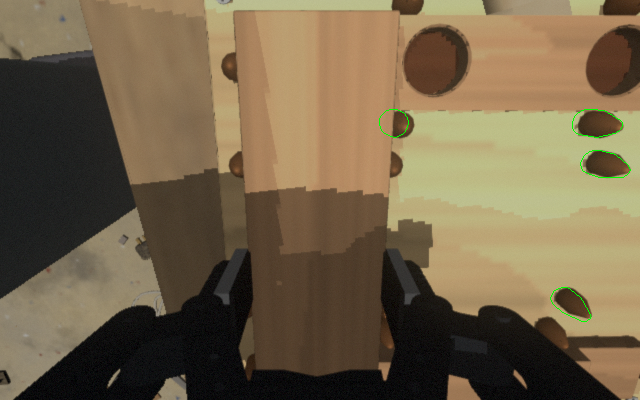

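Emit:
step_arm(delta_pos=[[4,0.7,-0.5],[8,0.7,-0.5],[12,0.7,-0.5],[15,0.7,-0.5]], rot=[[0,0,0],[0,0,0],[0,0,0],[0,0,0]], jaw=[40,40,40,40])

```text
time: 20.47
eef_pos: [438.7, -23.2, 35.2]
eef_rot: [13.8, 90.0, 7.3]
force: [-0.2, -0.3, -1.1]
opening: 0.632
```

```bash
python3 -c "
from h import *
pb(-77,0,27.4,-6.48)"
```

```text
[438.6 -23.5]
t 20.47 pos [438.7 -23.2  35.2] psi -6.53 J [ -3.  15. -31.  44.   0.  94.] F [-0.2 -0.3 -1.1] open 53.9
psiJ -6.53
delta [ 7.8 -0.4 -0.1] rotvec [-0.0009  0.0005 -0.0001]
```

Emit:
step_arm(delta_pos=[[3,0,0],[6,0,0],[8,0,0],[8,0,0]], rot=[[0,0,0],[0,0,0],[0,0,0],[0,0,0]], jaw=[40,40,40,40])

```text
time: 20.8
eef_pos: [438.4, -23.0, 27.3]
eef_rot: [131.1, 90.0, 124.6]
force: [-0.7, -0.0, 1.0]
opening: 0.631
```

```bash
python3 -c "
from h import *
pb(-77,0,27.4,-6.48)"
```

```text
[438.6 -23.5]
t 20.8 pos [438.4 -23.   27.3] psi -6.52 J [ -3.  15. -32.  43.   0.  94.] F [-0.7 -0.   1. ] open 53.9
psiJ -6.52
delta [-0.1 -0.5  0.2] rotvec [-0.0007 -0.0001 -0.0001]
```

Emit:
step_arm(delta_pos=[[0.7,0,0],[0.7,0,0],[0.7,0,0],[0.7,0,0],[-15,0,0]], rot=[[0,0,0],[0,0,0],[0,0,0],[0,0,0],[0,0,0]], jaw=[40,76,76,76,76])

```text
time: 21.22
eef_pos: [436.9, -23.0, 40.5]
eef_rot: [-177.5, 89.8, 176.0]
force: [-0.7, 0.6, -0.2]
opening: 0.89
```

Emit:
step_arm(delta_pos=[[-40,0,0],[-80,20,0],[-120,50,0],[-155,85,0],[-180,120,0]], rot=[[0,0,0],[0,0,0],[-0.05,0,0],[-0.1,0,0],[-0.19,0,0]], jaw=[76,76,70,70,70])

```text
time: 21.63
eef_pos: [450.5, 81.2, 212.1]
eef_rot: [3.4, 89.9, 7.8]
force: [1.5, -0.6, -0.7]
opening: 0.819
```

```bash
python3 -c "
from h import *
plan(403.5,346,230,4.6)
p,d=env.read_camera('scene');cv2.imwrite('pics/s13.png',p)
p,d=env.read_camera('top');cv2.imwrite('pics/t13.png',cv2.resize(p[150:290,250:450],None,fx=3.5,fy=3.5,interpolation=cv2.INTER_CUBIC))"
```

```text
t 21.63 pos [450.5  81.2 212.1] psi 4.38 J [ 10.   7. -12.  71.  -0.  96.] F [ 1.5 -0.6 -0.7] open 69.9
psiJ 4.38
delta [-17.9 267.7 -26.7] rotvec [-0.0039  0.002  -0.0001]
```

View pics/t13.png

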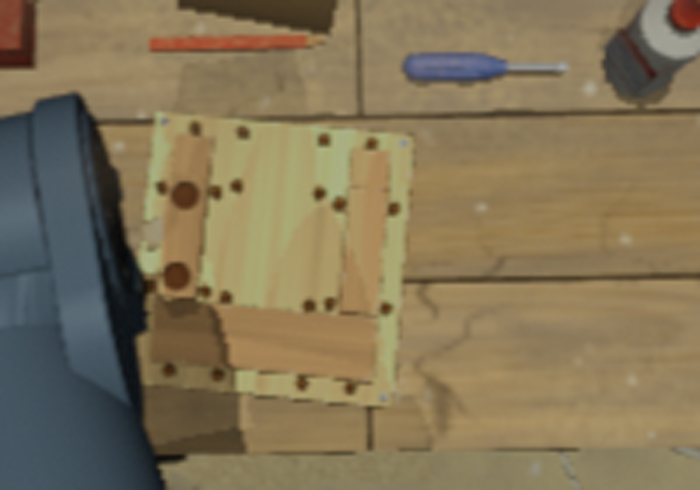

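Emit:
step_arm(delta_pos=[[-5,40,-4],[-10,80,-8],[-15,120,-12],[-18,160,-16],[-18,200,-20]], rot=[[0,0,0],[0,0,0],[0,0,0],[0,0,0],[0,0,0]], jaw=[70,70,70,70,70])

```text
time: 22.15
eef_pos: [414.7, 279.7, 227.5]
eef_rot: [-17.3, 90.0, -13.0]
force: [1.7, -0.3, 0.4]
opening: 0.82
```

```bash
python3 -c "
from h import *
plan(403.5,346,230,4.6)"
```

```text
t 22.15 pos [414.7 279.7 227.5] psi 4.28 J [ 34.  11.  -4.  74.  -0. 120.] F [ 1.7 -0.3  0.4] open 70.0
psiJ 4.28
delta [-2.5 67.  -6.3] rotvec [-0.0056  0.0002  0.0001]
```

Emit:
step_arm(delta_pos=[[-2,34,-3],[-2,67,-6],[-2,67,-6],[-2,67,-6]], rot=[[-0.005,0,0],[-0.005,0,0],[-0.005,0,0],[-0.005,0,0]], jaw=[70,70,70,70])

```text
time: 22.48
eef_pos: [403.5, 345.6, 228.3]
eef_rot: [-140.5, 89.9, -135.7]
force: [0.5, -0.3, -0.0]
opening: 0.817
```

```bash
python3 -c "
from h import *
plan(403.5,346,230,4.6)
look('top_rail','w14')"
```

```text
t 22.48 pos [403.5 345.6 228.3] psi 4.76 J [ 41.  14.  -0.  76.  -0. 126.] F [ 0.5 -0.3 -0. ] open 69.8
psiJ 4.76
delta [-1.7  0.4 -0. ] rotvec [ 0.0028 -0.0015  0.0013]
0.96 [317.4, 148.6] [18.2 19.1 19.7 20.3 21.2] ((403.5829772949219, 346.6383056640625), (36.055782318115234, 199.34466552734375), 4.660562038421631)
```

View pics/w14.png

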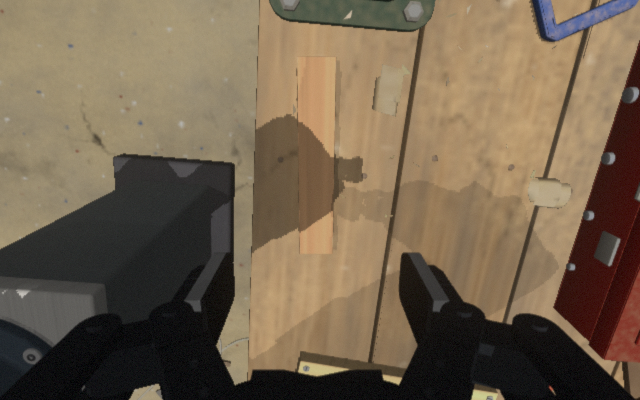

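```bash
python3 -c "
from h import *
plan(403.6,346.6,8,4.66)"
```

```text
t 22.58 pos [404.  343.9 228.8] psi 4.62 J [ 40.  14.  -0.  76.  -0. 126.] F [-0.2  0.2 -0.2] open 69.8
psiJ 4.62
delta [2.208e+02 3.000e+00 1.000e-01] rotvec [-0.0006 -0.0012  0.0012]
```

Emit:
step_arm(delta_pos=[[40,3,0],[80,3,0],[120,3,0],[160,3,0],[190,3,0]], rot=[[0,0,0],[0,0,0],[0,0,0],[0,0,0],[0,0,0]], jaw=[70,70,70,70,70])

```text
time: 23.0
eef_pos: [403.3, 345.2, 37.0]
eef_rot: [-139.1, 89.9, -134.6]
force: [1.2, -0.3, 0.4]
opening: 0.819
```

```bash
python3 -c "
from h import *
plan(403.6,346.6,8,4.66)"
```

```text
t 23.0 pos [403.3 345.2  37. ] psi 4.51 J [ 41.  22. -19.  49.  -0. 126.] F [ 1.2 -0.3  0.4] open 70.0
psiJ 4.51
delta [29.   1.4  0.5] rotvec [-0.0027 -0.0016  0.0014]
```

Emit:
step_arm(delta_pos=[[14,1,0],[28,1,0],[28,1,0],[28,1,0],[28,1,0]], rot=[[0,0,0],[0,0,0],[0,0,0],[0,0,0],[0,0,0]], jaw=[70,70,20,20,20])

```text
time: 23.42
eef_pos: [404.5, 348.3, 12.6]
eef_rot: [32.2, 90.0, 36.8]
force: [-3.3, -7.8, 26.0]
opening: 0.401
```

Emit:
step_arm(delta_pos=[[0,0,0],[0,0,0],[0,0,0],[0,0,0]], rot=[[0,0,0],[0,0,0],[0,0,0],[0,0,0]], jaw=[20,20,20,20])

```text
time: 23.75
eef_pos: [404.6, 349.0, 12.8]
eef_rot: [19.2, 89.9, 23.9]
force: [0.4, -2.1, 7.3]
opening: 0.393
```

Emit:
step_arm(delta_pos=[[-20,0,0],[-55,0,0],[-90,0,0],[-105,-20,10],[-105,-50,25]], rot=[[0,0,0],[0,0,0],[0.05,0,0],[0.1,0,0],[0.19,0,0]], jaw=[20,20,20,20,20])

```text
time: 24.17
eef_pos: [434.3, 303.7, 121.2]
eef_rot: [47.3, 89.5, 41.2]
force: [1.1, 0.1, -0.7]
opening: 0.393
```

```bash
python3 -c "
from h import *
pb(87,0,100,-6.48)"
```

```text
[601.5 -42. ]
t 24.17 pos [434.3 303.7 121.2] psi -6.14 J [ 35.  17. -12.  60.   0. 131.] F [ 1.1  0.1 -0.7] open 33.5
psiJ -6.14
delta [  20.4 -326.   203.1] rotvec [ 0.0059  0.0053 -0.0058]
```

Emit:
step_arm(delta_pos=[[0,-33,20],[0,-66,41],[0,-99,62],[0,-132,82],[0,-165,102]], rot=[[0.006,0,0],[0.006,0,0],[0.006,0,0],[0.006,0,0],[0.006,0,0]], jaw=[20,20,20,20,20])

```text
time: 24.58
eef_pos: [516.8, 124.2, 117.2]
eef_rot: [31.5, 89.9, 25.0]
force: [-0.1, -0.0, -0.7]
opening: 0.394
```

```bash
python3 -c "
from h import *
pb(87,2,100,-6.48)"
```

```text
[601.8 -40. ]
t 24.58 pos [516.8 124.2 117.2] psi -6.56 J [ 14.  18. -12.  60.   0. 110.] F [-0.1 -0.  -0.7] open 33.6
psiJ -6.56
delta [  17.2 -153.5  103.1] rotvec [-0.0015  0.0009 -0.0006]
```

Emit:
step_arm(delta_pos=[[4,-32,21],[8,-64,42],[12,-96,64],[16,-128,86],[17,-153,103]], rot=[[0,0,0],[0,0,0],[0,0,0],[0,0,0],[0,0,0]], jaw=[20,20,20,20,20])

```text
time: 25.0
eef_pos: [601.9, -40.6, 99.4]
eef_rot: [-21.6, 90.0, -28.3]
force: [-0.2, 0.3, -1.1]
opening: 0.394
```

```bash
python3 -c "
from h import *
pb(87,2,62,-6.48)"
```

```text
[601.8 -40. ]
t 25.0 pos [601.9 -40.6  99.4] psi -6.64 J [-4. 25. -4. 61. -0. 93.] F [-0.2  0.3 -1.1] open 33.6
psiJ -6.64
delta [37.4  0.6 -0.2] rotvec [-0.0028  0.0004  0.0002]
```

Emit:
step_arm(delta_pos=[[15,0,0],[30,0,0],[39,0,0],[39,0,0],[39,0,0]], rot=[[-0.003,0,0],[-0.003,0,0],[-0.003,0,0],[-0.003,0,0],[-0.003,0,0]], jaw=[20,20,20,20,20])

```text
time: 25.42
eef_pos: [600.6, -37.5, 60.6]
eef_rot: [172.5, 89.9, 166.1]
force: [0.4, 0.5, -0.5]
opening: 0.398
```

```bash
python3 -c "
from h import *
import pickle
pb(87,0,60,-6.48)
c=env.camera_params('wrist');p,d=env.read_camera('wrist')
pickle.dump((p,d,c),open('w15.pkl','wb'));cv2.imwrite('pics/w15.png',p)
B=tob(cloud('wrist',d,c));z=B[...,2]
m=(z>61)&(z<75)&(d>0);m[250:]=0;m[:,:250]=0;m[:,:]&=True;m[:,390:]=0
X=B[m];print(len(X),np.percentile(z[m],[5,50,95]),np.percentile(X[:,1],[99,99.8]))
for v in (20,60,120,180,230):
    u=np.nonzero(m[v])[0]
    if len(u): print(v,u.min(),u.max(),B[v,u.min()].round(1),B[v,u.max()].round(1))
pb(87,0,60,-6.48)
"
```

```text
[601.5 -42. ]
t 25.42 pos [600.6 -37.5  60.6] psi -6.38 J [-4. 27. -7. 56.  0. 93.] F [ 0.4  0.5 -0.5] open 34.0
psiJ -6.38
delta [ 0.6 -4.3  1.4] rotvec [ 0.0017 -0.0009 -0.0001]
22403 [66.32235642 67.3781521  68.42659898] [102.68063607 103.22016089]
20 266 368 [ 69.  101.7  66.9] [104.4 101.9  65.9]
60 267 367 [68.8 88.7 66.8] [104.3  88.8  67.9]
120 269 364 [68.8 67.7 66.8] [104.4  67.7  65.7]
180 271 362 [68.6 44.3 66.1] [104.5  44.7  66.9]
230 273 360 [69.  24.  68.6] [104.5  23.5  67.1]
[601.5 -42. ]
t 25.47 pos [601.2 -37.5  61.2] psi -6.37 J [-4. 27. -7. 56.  0. 93.] F [ 0.6 -0.7 -1.3] open 33.8
psiJ -6.37
delta [ 1.2 -4.5  0.9] rotvec [ 0.0019  0.0004 -0.0001]
```

View pics/w15.png

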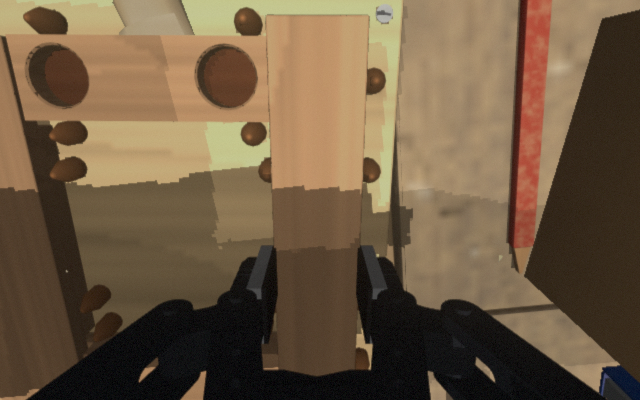

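Emit:
step_arm(delta_pos=[[5,-1.5,1],[10,-2.9,1.5],[15,-2.9,1.5],[18,-2.9,1.5],[18,-2.9,1.5]], rot=[[0.002,0,0],[0.002,0,0],[0.002,0,0],[0.002,0,0],[0.002,0,0]], jaw=[20,20,20,20,20])

```text
time: 25.88
eef_pos: [601.6, -40.9, 41.7]
eef_rot: [178.1, 89.9, 171.5]
force: [0.2, 0.3, -0.6]
opening: 0.393
```

```bash
python3 -c "
from h import *
import pickle
pb(87,1.5,30.8,-6.48)
c=env.camera_params('wrist');p,d=env.read_camera('wrist')
cv2.imwrite('pics/w16.png',p)
B=tob(cloud('wrist',d,c));z=B[...,2]
m=(z>44)&(z<58)&(d>0);m[250:]=0;m[:,:250]=0;m[:,390:]=0
X=B[m];print(len(X),np.percentile(z[m],[5,50,95]),np.percentile(X[:,1],[99,99.8]))
pb(87,1.5,30.8,-6.48)
"
```

```text
[601.7 -40.5]
t 25.88 pos [601.6 -40.9  41.7] psi -6.52 J [-4. 28. -8. 54.  0. 93.] F [ 0.2  0.3 -0.6] open 33.6
psiJ -6.52
delta [10.9  0.4  0.1] rotvec [-0.0008 -0.0014 -0.    ]
22411 [47.444184   48.49155081 49.55566545] [ 99.5039881  100.05748048]
[601.7 -40.5]
t 25.93 pos [601.8 -40.9  42.1] psi -6.52 J [-4. 28. -8. 54.  0. 93.] F [ 0.1 -0.2 -0.9] open 34.0
psiJ -6.52
delta [11.3  0.3 -0.1] rotvec [-0.0008 -0.001  -0.0001]
```

View pics/w16.png

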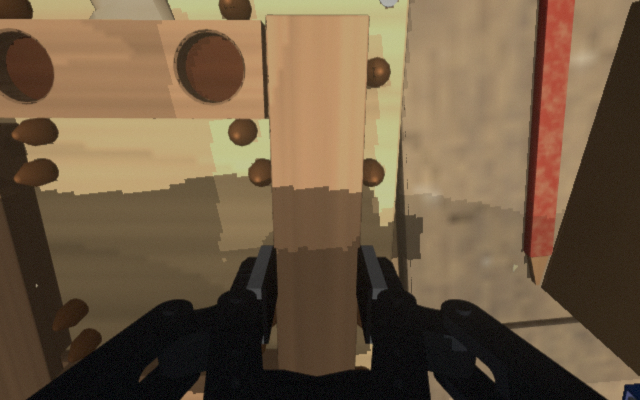

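Emit:
step_arm(delta_pos=[[4,0,0],[8,0,0],[11,0,0],[11.5,0,0]], rot=[[0,0,0],[0,0,0],[0,0,0],[0,0,0]], jaw=[20,20,20,20])

```text
time: 26.27
eef_pos: [602.1, -40.9, 30.9]
eef_rot: [135.5, 90.0, 128.9]
force: [-1.3, 0.3, 4.1]
opening: 0.402
```

```bash
python3 -c "
from h import *
pb(87,1.5,30.8,-6.48)
"
```

```text
[601.7 -40.5]
t 26.27 pos [602.1 -40.9  30.9] psi -6.53 J [-4. 29. -9. 53.  0. 93.] F [-1.3  0.3  4.1] open 34.3
psiJ -6.53
delta [ 0.1  0.4 -0.4] rotvec [-0.0008 -0.0001 -0.0001]
```

Emit:
step_arm(delta_pos=[[0,0,0],[0,0,0],[0,0,0],[0,0,0],[-15,0,0]], rot=[[0,0,0],[0,0,0],[0,0,0],[0,0,0],[0,0,0]], jaw=[56,56,56,56,56])

```text
time: 26.68
eef_pos: [600.5, -40.8, 43.9]
eef_rot: [-178.9, 89.8, 174.5]
force: [-0.7, 0.4, 0.4]
opening: 0.653
```

Emit:
step_arm(delta_pos=[[-40,0,0],[-80,0,-20],[-120,0,-50],[-160,0,-80],[-200,-10,-110]], rot=[[0,0,0],[0,0,0],[0,0,0],[0,0,0],[0,0,0]], jaw=[56,56,56,56,56])

```text
time: 27.1
eef_pos: [508.0, -35.7, 224.9]
eef_rot: [59.5, 90.0, 53.0]
force: [0.9, -0.7, 0.4]
opening: 0.654
```

Emit:
step_arm(delta_pos=[[-20,-10,-10],[-40,-40,-20],[-60,-65,-20],[-70,-70,-20],[-70,-70,-20]], rot=[[0,0,0],[0,0,0],[0,0,0],[0,0,0],[0,0,0]], jaw=[56,56,56,56,56])

```text
time: 27.52
eef_pos: [481.9, -105.1, 295.8]
eef_rot: [-7.6, 89.7, -14.3]
force: [0.5, 0.0, -0.4]
opening: 0.658
```

```bash
python3 -c "
from h import *
import pickle
s=env.observe();print(s['eef_pos'],s['force'])
c=env.camera_params('wrist');p,d=env.read_camera('wrist')
pickle.dump((p,d,c),open('w17.pkl','wb'));cv2.imwrite('pics/w17.png',p)
print(fitboard2(p,d,c,BB,'fw17'))
"
```

```text
[ 481.90130414 -105.12599959  295.84083966] [ 0.52906654  0.04738704 -0.36637493]
(array([514.71, -32.47,  -6.08]), 7, array([20.6,  2.2,  0.9,  0.6,  1.2,  2.4, 17.3]))
```

View pics/fw17.png

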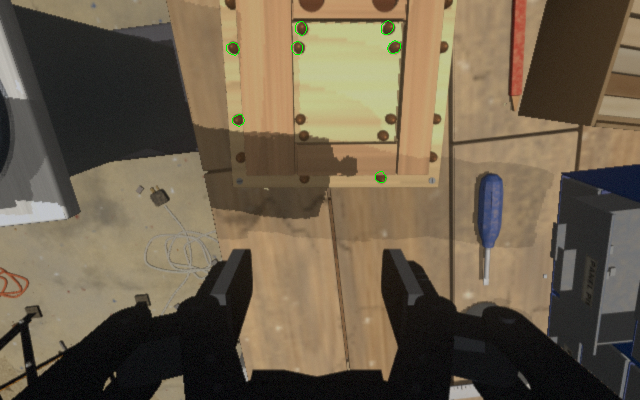

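Emit:
step_arm(delta_pos=[[-20,30,20],[-40,60,30],[-40,75,30],[-40,75,30],[-40,75,30]], rot=[[0,0,0],[0,0,0],[0,0,0],[0,0,0],[0,0,0]], jaw=[56,56,56,56,56])

```text
time: 27.98
eef_pos: [519.6, -31.1, 331.9]
eef_rot: [-178.5, 89.9, 175.1]
force: [-0.5, -1.0, -0.0]
opening: 0.658
```

```bash
python3 -c "
from h import *
import pickle
s=env.observe();print(s['eef_pos'],s['force'])
c=env.camera_params('wrist');p,d=env.read_camera('wrist')
pickle.dump((p,d,c),open('w18.pkl','wb'));cv2.imwrite('pics/w18.png',p)
r=fitboard2(p,d,c,BB,'fw18');print(r)
B=tob(cloud('wrist',d,c),r[0])
x,y,z=B[...,0],B[...,1],B[...,2]
def reg(n,x0,x1,y0,y1,lo=30,hi=45):
    m=(x>x0)&(x<x1)&(y>y0)&(y<y1)&(d>0)
    X=B[m]; A=np.c_[X[:,:2]-X[:,:2].mean(0),np.ones(len(X))]
    k=np.linalg.lstsq(A,X[:,2],rcond=None)[0]
    print(n,len(X),'z',np.percentile(X[:,2],[5,50,95]).round(1),'tilt',np.round(k[:2],3))
reg('board',-30,50,-40,40)
reg('hinge',-40,60,68,75);reg('plain',-40,60,-96,-68)
reg('bot',-101,-53,-95,95);reg('top',73,101,-95,95)
"
```

```text
[519.55250576 -31.12772028 331.92694862] [-0.53181269 -1.01958783 -0.04035063]
(array([518.39, -30.61,  -4.73]), 4, array([12.8,  8.6,  4.7,  3.8]))
board 24766 z [ 17.3 391.2 417.3] tilt [0.148 4.322]
hinge 533 z [26.5 37.1 38.8] tilt [-0.027 -0.492]
plain 1565 z [36.4 37.8 39.1] tilt [ 0.001 -0.002]
bot 8780 z [ 36.5  38.2 412.2] tilt [7.143 0.147]
top 3535 z [36.3 37.7 39. ] tilt [ 0.    -0.001]
```

View pics/fw18.png

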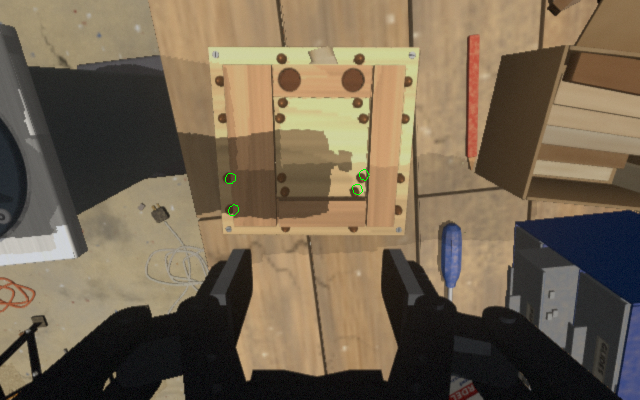

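```bash
python3 -c "
from h import *
import pickle
p,d,c=pickle.load(open('w18.pkl','rb'))
W=cloud('wrist',d,c)
B=tob(W);x,y,z=B[...,0],B[...,1],B[...,2]
# board outline by z 12..60
m=(z>12)&(z<60)&(d>0)&(np.abs(x)<145)&(np.abs(y)<140);m[245:]=0
r=cv2.minAreaRect(W[m][:,:2].astype(np.float32));print('board rect',r)
for n,x0,x1,y0,y1 in(('board',-30,50,-40,40),('hinge',-35,60,70,95),('plain',-40,60,-96,-68),('bot',-101,-53,-95,95),('top',73,101,-95,95)):
    k=(x>x0)&(x<x1)&(y>y0)&(y<y1)&(d>0)&(z<60);k[245:]=0
    X=B[k];A=np.c_[X[:,:2]-X[:,:2].mean(0),np.ones(len(X))];q=np.linalg.lstsq(A,X[:,2],rcond=None)[0]
    print(n,len(X),np.percentile(X[:,2],[5,50,95]).round(1),np.round(q[:2],3))
t=(z>33)&(z<43)&(d>0)&(np.abs(x)<125)&(np.abs(y)<120);t[245:]=0
# remove pins (dark)
t&=p.max(2)>0
t=cv2.morphologyEx(t.astype(np.uint8),cv2.MORPH_OPEN,np.ones((9,9)))>0
r=cv2.minAreaRect(B[t][:,:2].astype(np.float32));print('frame',r)
"
```

```text
board rect ((515.8074951171875, -32.04998779296875), (242.4710693359375, 252.22462463378906), 83.51801300048828)
board 3839 [16.3 17.7 19.1] [-0.     0.001]
hinge 1826 [26.3 36.9 38.9] [-0.008 -0.029]
plain 1557 [36.4 37.8 39.1] [ 0.001 -0.002]
bot 6006 [36.4 37.7 39.1] [ 0.    -0.001]
top 3497 [36.3 37.7 39. ] [-0.001 -0.001]
frame ((1.222900390625, -0.16756439208984375), (210.58340454101562, 201.25685119628906), 0.03210404887795448)
```

```bash
python3 -c "
from station import env
print(env.job_done())"
```

```text
the job is handed in; nothing more can be done
None
```

The door frame is dry-fitted on the pin board and the job was handed in at about 28 s of the 99 s allowed. I laid the plain stile on the right and the hinge stile on the left, both with the long lap near, then the wide rail across the near ends and the narrow rail across the far ends.

**Last checks (wrist camera depth):**
- The plain stile and both rails have their tops at about 37.7 mm, with the board top at 17.7 mm, as seated 20 mm parts should be, and tilt is 0.002 rad or less.
- The assembled frame measures 210.6 x 201.3 mm. It is centred within about 1 mm of the board's centre and turned 0.03° from it.
- The gripper is open and clear of everything. I made no moves near the bottle, screwdriver or pencil. In the last pictures the screwdriver and pencil look unmoved; I did not measure any of the three again.

**Checks that failed or disagreed:**
- The hinge stile's height came out at a median of 36.9 mm with an apparent tilt of up to 0.03 rad. I put this down to the borings falling inside the measured patch, so its flatness is less certain than the others.
- The last fit of the board position to its pins locked onto wrong pins. I used the board's outline instead, which agrees with the earlier pin fits to about 1 mm.
- Two grey scraps on the board looked like obstacles. My fingers closed through one without any contact or movement, so I treated them as not solid and placed the pieces over them.

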